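Spread a spring clip and hold it open in the spindle groove

ROBOT

A 6-joint arm with a two-finger parallel gripper is mounted at the origin on the work surface. World frame = base frame: x ahead of the robot, y to its left, z up, the work surface at z = 0. Lengths are in mm, angles in rad, forces in N, time in s.
With the tool pointing down it reaches from about 250 to 725 mm from the base axis. Payload 4 kg.
Tool frame: the origin (TCP) lies midway between the tips of the shut fingers; the grasp point (between the pads) lies 19 mm behind it (manip.grasp_offset is the distance from the TCP to the grasp point, in mm); z points along the fingers, y is the direction in which the jaws open and shut (so a half turn about z gives the same grasp; the last joint's range is limited). The gripper opens to 85 mm and grips with 20 to 120 N. Pads are 22 mm wide; open, the fingers measure 114 mm over their backs; the gripper's body (76 mm by 85 mm) begins 54 mm behind the grasp point. The pads swing forward as they close: fully open they stand 13 mm farther back than shut.
Start: joints at [-1.213, 0.241, 0.005, 1.335, 0, 1.571], TCP at [175.105, -468.335, 192.206] pointing down, gripper open.
Joint ranges: [-2.72, 2.72], [-1.05, 1.87], [-1.09, 1.28], [-1.99, 2.15], [-1.42, 1.44], [-3.14, 3.14]. Speed limits (rad/s): [2.79, 2.79, 3.14, 3.14, 3.14, 3.14].

INTERFACE

Orientations are given as a unit quaternion [x, y, z, w].
In Python, from workcell import manip gives the robot as it stands. The module is installed in compiled form; this text tells all that it offers.
- The arm moves only by the shell command python3 -m creep 'ROWS' [OPENING] [FORCE]. ROWS is text: rows parted by semicolons, each of 6 numbers parted by spaces: the shift along the tool's x, y, z in m, then the turn, a rotation vector about the tool's x, y, z in rad. In form: dx dy dz wx wy wz; .... A call has 1 to 8 rows; each row is the pose to reach, as a shift and turn from the pose commanded when the call began, along the tool's axes at that moment; what a row does not reach only later rows make up. A row lasts 1/10 s, in which the tool goes at most 50 mm and 8.59 degrees, less where a joint would pass 70% of its speed; a pose out of reach is approached as far as the arm can. A call with a gripper value outside its range is refused whole. OPENING is the finger opening in m, from 0 to 0.0854, set as the call begins (- or left out, the last holds). The fingers move at their own pace and stop on an object; FORCE is the grip in N (left out, the last holds). Time passes only in rows, so rows that repeat a pose let the fingers close. It gives the time, the measured TCP pose, the force and the opening at its end, in the units of the state.
- manip.observe(): the state, without advancing time (a new reading comes with each control period).
- manip.camera(name): name is "scene" or "side" or "wrist"; returns the picture (480x640x3 uint8, blue, green, red); there is no depth.
- manip.camera_info(name): a dict with "fx", "fy", "cx", "cy" (pixels), "view" (4x4, takes a point from world to camera coordinates). Camera axes: x right, y up, looking along -z (the intrinsics and any distortion apply to the point x, -y, -z); pixel columns grow to the right and rows downward; lengths in mm; the calibration is good to about 2 mm. The wrist camera is an equidistant fisheye: a pixel r from the principal point sees the ray r / f radians off the axis. A picture is of the moment at which its call begins: read the wrist's pose just before it. camera_info takes no time and is no camera call; for the wrist camera it gives the pose at the moment of the call.
- manip.job_done(): hands the job in, once; it reports no verdict.
Trained networks look in the newest picture that a camera, given by its name, has taken for a name from the list of things; names that differ only in an ending like _2 or _b are one class to them, and where a whole thing is asked for, a point or a joint stands for the part that bears it (a point fixed in the world has none). Each returns a list of dicts, best first, with "p" (0 to 1); they miss things now and then, are a little off and sometimes report something else, mostly with a low value. They report only what shows in the picture. A call takes as long as a camera call. They do not tell look-alikes from the thing itself.
- manip.boxes_of(thing, camera): "rect" ([centre column, centre row, width, height] in pixels, round what is visible of it).
- manip.trace(thing, camera): "mask" (480x640 bool, what is visible of it) and "rect" ([centre column, centre row, width, height] in pixels, round what is visible of it).
The state is a dict: "clock": time; "joints": joint angles; "joint_velocities": joint speeds; "joint_efforts": joint torques, N m; "tool_pos": TCP position; "tcp_rot": TCP orientation; "ft_force": force on the tool from outside, world axes, zero at the start; "moment": the same for the moment, N m; "width": finger opening in mm.
Only numpy, scipy, OpenCV 4.12 (cv2) and the standard library are available. Lean on these libraries where they do the work, as an engineer would, in place of code of your own. Each camera call takes 0.05 s, during which the arm holds its last target.

TASK

Put the tube disc's spring clip on: take the spreading pliers from their stand, put both tips down through the clip's two eyelets, squeeze the grips to spread the clip, lift it off its holder and slide it down over the carousel's spindle until it lies level in the groove just above the hub. Do not let go: finish while still holding the pliers squeezed, with the clip held spread clear of the spindle in the groove and the tips still through its eyelets. Leave the other things on the bench where they are.

Things in the scene. Friction and masses are not known exactly. Their poses are not given: they have to be found in the camera images.
- pliers: Steel spreading pliers, 130 mm tall, 0.15 kg, standing tips down in their stand. Origin: middle of the 30 x 34 x 16 mm (x, y, z) dark centre block, level with the two pivots (y = +-8.5 mm). z up to the grips, y from lever to lever (squeezing direction), x the thin direction; front and back are alike. Squeezing the two grips together spreads the tips apart.
- grips (a point): Midway between the pliers' two black round grips, 65 mm above the pliers' origin: take hold here, closing along the pliers' y. Each grip is a 14 mm cylinder, 22 mm long along x. Over their outsides they measure 62 mm at rest, about 29 mm squeezed to the stop. Sprung open: about 5 N on each starts them moving, about 14 N takes them to the stop with the clip on.
- lever_a (a joint): Angle of the pliers' lever a, rad: 0 at rest, 0.25 at the stop (grips squeezed, tips spread). Lever b always turns equally the other way. 1 mm less over the grips gives about 0.8 mm more between the tips.
- tip_a (a point): Lowest point of the pliers' tip on their +y side, 57 mm below the pliers' origin. The tip is a 5 mm round pin with a short point, 12 mm long up to its shoulder: the jaw above, 9 (y) x 14 (x) mm, which does not pass an eyelet. The tips are 17 mm apart at rest.
- tip_b (a point): The same for the tip on the pliers' -y side.
- stand: Fixed aluminium pocket on a grey 90 x 100 mm foot; origin under its middle. The pliers' centre block rests on the pocket's long walls, 76 mm above the bench; jaws and tips hang 49 mm down inside, so raise the pliers 55 mm or more to clear it. Inside, the pocket is 18 mm along x, 64 mm along y.
- clip_center (a point): Spring clip: open ring of 5 mm round steel wire, 40 g, 62 mm long. Point: middle of the ring at half its 5 mm thickness; z up, x from the ring's closed back to the two square ears with eyelets at its open front. Inside it is 27 mm across when closed, too small for the spindle, about 35 mm fully spread. It is springy: about 4 N on each eyelet spreads it fully.
- holder: Fixed black foot, 70 mm square, with a black block on which the clip lies flat, its underside 34 mm above the bench, loosely round a 16 mm boss 6 mm high. The clip's ears overhang the block towards the holder's x, so tips can pass 20 mm down through the eyelets. Origin under the foot's middle.
- eye_a (a point): Centre of the 9 mm hole in the clip's ear on its +y side (ear 16 mm square, 5 mm thick). Clip closed: 29 mm in front of the ring's middle (clip x) and 10 mm to its +y. As the clip is spread the eyelets move outward and about 2.5 mm back.
- eye_b (a point): The same on the clip's -y side: the holes are 20 mm apart with the clip closed. Both tips fit when the pliers are lightly squeezed, to about 55 to 61 mm over the grips.
- clip_arm_a (a joint): Angle by which arm a of the clip is spread, rad: 0 closed, about 0.07 where the ring just passes the spindle, about 0.18 with the pliers squeezed to the stop. Arm b follows equally.
- groove (a point): Middle of the groove, on the axis of the carousel's fixed upright spindle, 69.5 mm above the bench. Groove: 26 mm diameter, 11 mm high, from the hub's flat top (64 mm above the bench) to 75 mm. Above it the spindle is 30 mm in diameter up to 84 mm, then a cone narrowing to 18 mm at 95 mm. The clip may face any way.
- carousel: Fixed tube carousel: a grey drive unit 130 mm square, a white disc 148 mm in diameter, top 46 mm above the bench, an aluminium hub 36 mm in diameter up to 64 mm, and the steel spindle, all on one upright axis. Origin under its middle.
- bottle: Bystander: green bottle 64 mm in diameter, 170 mm tall, standing; origin under its middle.
- bowl: Bystander: white bowl 124 mm across, 60 mm high; origin under its middle.
- tube_a: Bystander: capped sample tube lying on the bench, 94 mm long along its x, 18 mm high; origin under its closed end.
- tube_b: Bystander: a second lying tube like tube_a.
- collar: Bystander: plain thick steel collar without eyelets, 48 mm outside, 27 mm inside, 12 mm high; not the clip. Origin under its middle.
- screwdriver: Bystander: screwdriver 170 mm long lying on the bench.
- carton: Bystander: small carton 60 x 90 x 50 mm; origin under its middle.
Not all that is in view belongs to the job. There is more than one size of the part that bears clip_center; the job needs the smaller.

How it is judged (in metres and radians):
On the way, in this order (a step that is already met when the one before it is completed fails the run):
1. both plier tips are through the clip's eyelets (((z of tip_a in the frame of eye_a between -0.025 and -0.005 m and x of tip_a in the frame of eye_a between -0.0075 and 0.0075 m and y of tip_a in the frame of eye_a between -0.0075 and 0.0075 m and z of tip_b in the frame of eye_b between -0.025 and -0.005 m and x of tip_b in the frame of eye_b between -0.0075 and 0.0075 m and y of tip_b in the frame of eye_b between -0.0075 and 0.0075 m) or (z of tip_a in the frame of eye_b between -0.025 and -0.005 m and x of tip_a in the frame of eye_b between -0.0075 and 0.0075 m and y of tip_a in the frame of eye_b between -0.0075 and 0.0075 m and z of tip_b in the frame of eye_a between -0.025 and -0.005 m and x of tip_b in the frame of eye_a between -0.0075 and 0.0075 m and y of tip_b in the frame of eye_a between -0.0075 and 0.0075 m))), for 0.1 s.
2. the clip, spread by the pliers, is raised above the spindle's top (((z of tip_a in the frame of eye_a between -0.025 and -0.005 m and x of tip_a in the frame of eye_a between -0.0075 and 0.0075 m and y of tip_a in the frame of eye_a between -0.0075 and 0.0075 m and z of tip_b in the frame of eye_b between -0.025 and -0.005 m and x of tip_b in the frame of eye_b between -0.0075 and 0.0075 m and y of tip_b in the frame of eye_b between -0.0075 and 0.0075 m) or (z of tip_a in the frame of eye_b between -0.025 and -0.005 m and x of tip_a in the frame of eye_b between -0.0075 and 0.0075 m and y of tip_a in the frame of eye_b between -0.0075 and 0.0075 m and z of tip_b in the frame of eye_a between -0.025 and -0.005 m and x of tip_b in the frame of eye_a between -0.0075 and 0.0075 m and y of tip_b in the frame of eye_a between -0.0075 and 0.0075 m)) and value of joint clip_arm_a above 0.11 rad and height (world z) of clip_center above 0.09 m), for 0.1 s.
At the end, for the whole second after the job is handed in: Clip in the groove (middle within 5 mm of the spindle axis, 4.5 mm below to 3 mm above the groove's middle, tilt under 0.15 rad), spread over 0.11 rad by the pliers, tips within 7.5 mm (x, y) of the eyelet centres and through, grips squeezed by the robot (over 3 N), at rest (((z of tip_a in the frame of eye_a between -0.025 and -0.005 m and x of tip_a in the frame of eye_a between -0.0075 and 0.0075 m and y of tip_a in the frame of eye_a between -0.0075 and 0.0075 m and z of tip_b in the frame of eye_b between -0.025 and -0.005 m and x of tip_b in the frame of eye_b between -0.0075 and 0.0075 m and y of tip_b in the frame of eye_b between -0.0075 and 0.0075 m) or (z of tip_a in the frame of eye_b between -0.025 and -0.005 m and x of tip_a in the frame of eye_b between -0.0075 and 0.0075 m and y of tip_a in the frame of eye_b between -0.0075 and 0.0075 m and z of tip_b in the frame of eye_a between -0.025 and -0.005 m and x of tip_b in the frame of eye_a between -0.0075 and 0.0075 m and y of tip_b in the frame of eye_a between -0.0075 and 0.0075 m)) and value of joint clip_arm_a above 0.11 rad and horizontal distance between clip_center and groove below 0.005 m and z of clip_center in the frame of groove between -0.0045 and 0.003 m and angle between clip_center's own z axis and vertical below 0.15 rad and contact force between the fingers and pliers above 3 N and linear speed of pliers below 0.02 m/s); the arm keeps its last pose, push and grip.
It fails at once if another thing on the bench was moved by more than 40 mm (distance of any of bottle, bowl, tube_a, tube_b, collar, screwdriver, carton from where it was at the start of the episode above 0.04 m).
It also fails if it takes over 54 s, if anything falls off the work surface, if the arm or the gripper's body presses on something with over 40 N, if the wrist force passes 120 N, or if a joint passes its speed limit or range.

## Working session

There is one attempt and no reset: what is moved stays moved. The work goes in short steps, Python scripts to look and compute and a shell command to move; the robot and the scene stay as the last step left them, time stands still between calls to the robot, and variables do not carry over. Pictures are saved under pics/ and viewed, and the job is handed in when it is done.

```bash
mkdir -p pics; ls; python3 - <<'E'
from workcell import manip
import cv2
print(manip.observe())
for n in ["scene","side","wrist"]:
    cv2.imwrite(f"pics/{n}0.png",manip.camera(n)); 
    i=manip.camera_info(n); print(n,i)
    for t in ["pliers","clip_center","holder","stand","carousel","collar"]:
        print(t,[(round(d['p'],2),[round(v) for v in d['rect']]) for d in manip.boxes_of(t,n)][:4])
print(manip.observe()['clock'], manip.grasp_offset)
E
```

```text
pics
{'clock': 0.0, 'joints': array([-1.21300436e+00,  2.41436389e-01,  3.71622590e-03,  1.33519956e+00,
        1.76979316e-05,  1.57081354e+00]), 'joint_velocities': array([ 7.82737502e-05, -1.03261946e-03,  1.12415447e-03, -1.05118564e-03,
        6.71520145e-04, -1.65883929e-03]), 'joint_efforts': array([-1.27563540e-03, -3.72319508e+01,  2.52406669e+01,  1.70380605e-02,
       -9.52630171e-05, -9.24559544e-06]), 'tool_pos': array([ 174.85716384, -467.66017508,  191.29830508]), 'tcp_rot': array([ 9.84041723e-01,  1.77934706e-01, -1.80223501e-04, -1.04632830e-03]), 'ft_force': array([ 0.12047841,  0.68476737, -0.3633138 ]), 'moment': array([ 0.00363982, -0.01196066,  0.02003731]), 'width': 85.37128858595649}
scene {'fx': 490.46209841336844, 'fy': 490.46209841336844, 'cx': 322.3076944565374, 'cy': 240.8804931984986, 'view': array([[-4.79888426e-01,  8.77309946e-01,  5.86152262e-03,
         2.50267525e+02],
       [-5.36903811e-01, -2.98957131e-01,  7.88897288e-01,
         1.84012181e+02],
       [ 6.93859781e-01,  3.75435604e-01,  6.14497121e-01,
        -1.72764530e+03],
       
[... 1053 characters left out ...]
 [393, 194, 53, 48]), (0.16, [223, 346, 4, 23])]
carousel [(0.72, [304, 238, 85, 69])]
collar [(0.75, [290, 180, 18, 14]), (0.24, [422, 235, 34, 25])]
wrist {'fx': 371.64829954431775, 'fy': 371.64829954431775, 'cx': 314.7412353159903, 'cy': 239.49497906346772, 'view': array([[ 3.49873827e-01, -9.36796804e-01,  2.29900857e-04,
        -5.01337695e+02],
       [ 8.95900634e-01,  3.34528232e-01, -2.92323309e-01,
         3.87789179e+01],
       [ 2.73770633e-01,  1.02482243e-01,  9.56319523e-01,
        -3.79727626e+02],
       [ 0.00000000e+00,  0.00000000e+00,  0.00000000e+00,
         1.00000000e+00]])}
pliers []
clip_center []
holder []
stand []
carousel []
collar []
1.05 18.700000000000003
```

View pics/scene0.png

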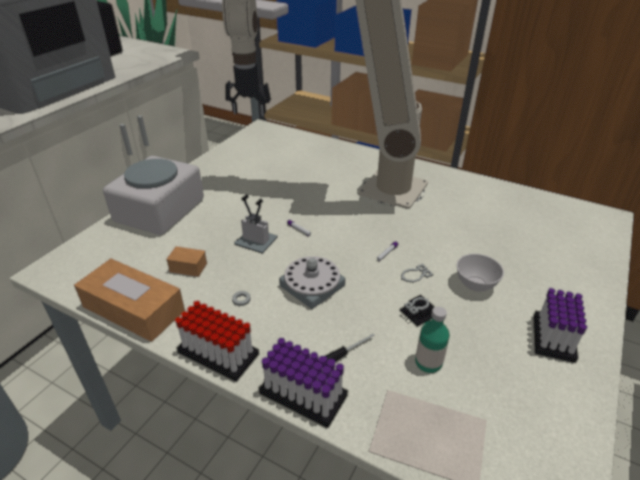

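View pics/side0.png

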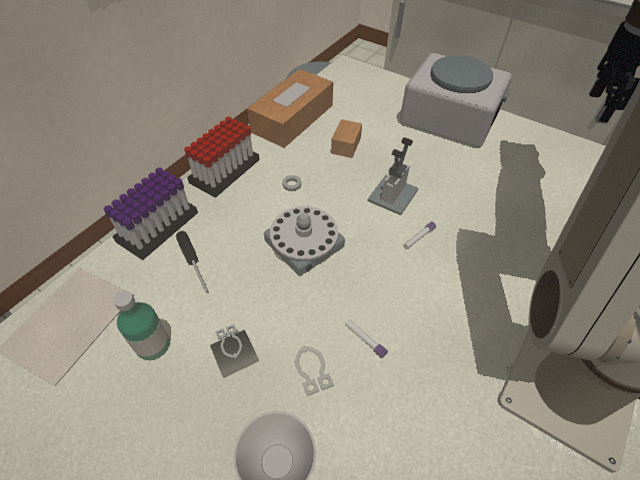

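View pics/wrist0.png

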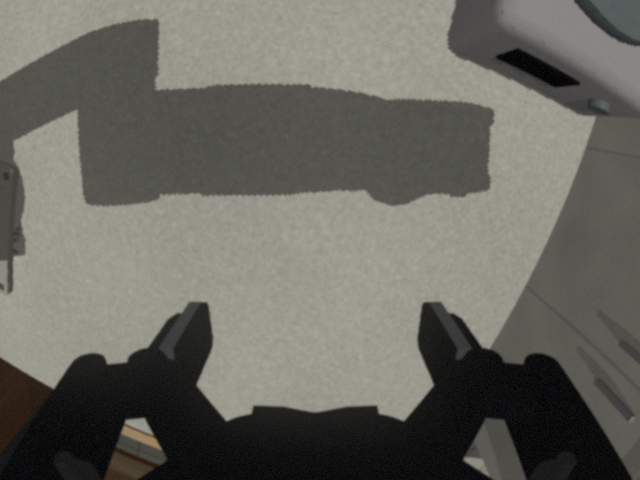

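In the scene view, the clip candidates are the ring on the black holder (scene 417,303 / side 232,344) and the larger ring lying on the bench (scene 416,272 / side 313,370). The collar (scene 241,296) is a plain look-alike. The small clip on the holder is the one to take. The pliers are at scene 254,208 / side 399,161, in the stand. I'll check this with a close crop.

```bash
cat > h.py <<'E'
import numpy as np, cv2
from workcell import manip
from scipy.optimize import least_squares
def proj(n,P,info=None):
    i=info or manip.camera_info(n); P=np.atleast_2d(P).astype(float)
    V=np.array(i['view']); c=P@V[:3,:3].T+V[:3,3]; c=c*[1,-1,-1]
    if n=='wrist':
        rr=np.hypot(c[:,0],c[:,1]); th=np.arctan2(rr,c[:,2]); s=np.where(rr>1e-9,th/np.maximum(rr,1e-9),0)
        return np.c_[i['cx']+i['fx']*c[:,0]*s, i['cy']+i['fy']*c[:,1]*s]
    return np.c_[i['cx']+i['fx']*c[:,0]/c[:,2], i['cy']+i['fy']*c[:,1]/c[:,2]]
def ray(n,px,info=None):
    i=info or manip.camera_info(n); V=np.array(i['view'])
    u=np.array([(px[0]-i['cx'])/i['fx'],(px[1]-i['cy'])/i['fy']])
    if n=='wrist':
        t=np.hypot(*u); d=np.array([*(u/t*np.sin(t)),np.cos(t)]) if t>0 else np.array([0,0,1.])
    else: d=np.array([*u,1.])
    d=d*[1,-1,-1]; R=V[:3,:3]; return -R.T@V[:3,3], R.T@d/np.linalg.norm(d)
def onz(n,px,z,info=None):
    o,d=ray(n,px,info); return o+d*(z-o[2])/d[2]
def tri(obs):
    A=np.zeros((3,3));b=np.zeros(3)
    for o,d in obs:
        M=np.eye(3)-np.outer(d,d);A+=M;b+=M@o
    return np.linalg.solve(A,b)
def crop(img,name,c,h,s):
    x,y=c;x0,y0=max(0,x-h),max(0,y-h);k=img[y0:y+h,x0:x+h]
    cv2.imwrite(f'pics/{name}.png',cv2.resize(k,None,fx=s,fy=s,interpolation=cv2.INTER_CUBIC))
E
python3 - <<'E'
from h import *
sc=cv2.imread('pics/scene0.png');si=cv2.imread('pics/side0.png')
a=[]
for im,c in((sc,(417,305)),(si,(234,350)),(sc,(254,222)),(si,(397,180))):
    x,y=c;a.append(cv2.resize(im[y-40:y+40,x-40:x+40],(300,300),interpolation=cv2.INTER_CUBIC))
cv2.imwrite('pics/crops.png',np.vstack([np.hstack(a[:2]),np.hstack(a[2:])]))
def T(p,q): return tri([ray('scene',p),ray('side',q)]).round(1)
print('clip',T((417,303),(232,344)),'holder clip on z', onz('side',(232,344),36.5).round(),onz('scene',(417,303),36.5).round())
print('pl',T((254,208),(399,161)), 'carousel',T((312,264),(304,222)))
E
```

```text
clip [529.3 278.9  32.3] holder clip on z [527. 283.  36.] [533. 277.  36.]
pl [ 480.5 -245.   116.6] carousel [570.5  -2.9  75.1]
```

View pics/crops.png

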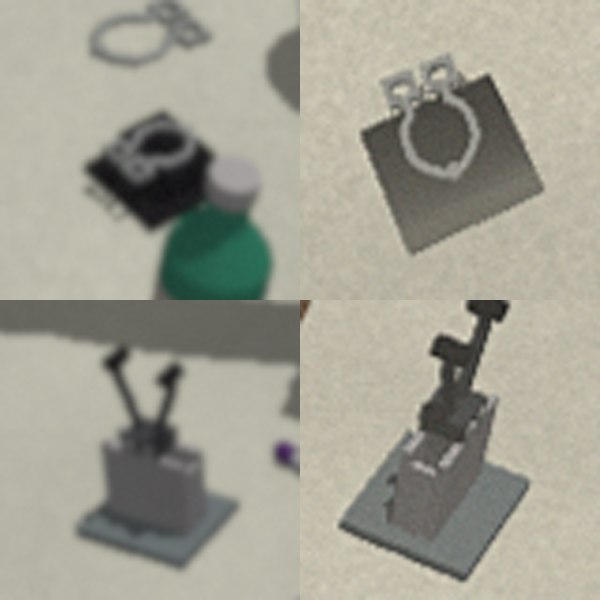

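```bash
cat >> h.py <<'E'
from scipy.spatial.transform import Rotation as R
def delta(pos,yaw):
    """shift/turn in tool axes to reach tool-down pose with tool y at world angle yaw (mod pi)"""
    s=manip.observe(); R0=R.from_quat(s['tcp_rot']); y=np.array([np.cos(yaw),np.sin(yaw),0]);z=np.array([0,0,-1.])
    best=None
    for sg in(1,-1):
        M=np.c_[np.cross(sg*y,z),sg*y,z]; w=(R0.inv()*R.from_matrix(M)).as_rotvec()
        if best is None or np.linalg.norm(w)<np.linalg.norm(best): best=w
    sh=R0.inv().apply(np.array(pos)-s['tool_pos'])/1000
    return sh.round(4),best.round(4)
def st():
    s=manip.observe(); M=R.from_quat(s['tcp_rot']).as_matrix()
    print('t',round(s['clock'],2),'pos',s['tool_pos'].round(1),'yawY',np.arctan2(M[1,1],M[0,1]).round(4),'tilt',M[:2,2].round(4),'F',s['ft_force'].round(1),'w',round(s['width'],1),'j',s['joints'].round(2))
E
python3 - <<'E'
from h import *
for p in((244.7,197.2),(259.3,202)):
  for q in ((407.1,142.1),(398.3,152.5)):
    o=[ray('scene',p),ray('side',q)];P=tri(o);print(p,q,P.round(1),[np.linalg.norm((np.eye(3)-np.outer(d,d))@(P-c)).round(1) for c,d in o])
s=manip.observe();o,d=ray('wrist',(314.7,239.6));r0=R.from_quat(s['tcp_rot']).inv()
print('cam in tool',r0.apply(o-s['tool_pos']),r0.apply(d))
# stand yaw: foot corners in side
f=lambda x,y:onz('side',(357+(x-300)/3.75,140+(y-300)/3.75),4).round(1)
print([f(*c) for c in((340,523),(465,578),(528,484))])
g=lambda x,y:onz('scene',(214+x/3.75,182+(y-300)/3.75),4).round(1)
print([g(*c) for c in((78,530),(183,568),(238,505))])
st()
E
```

```text
(244.7, 197.2) (407.1, 142.1) [ 482.3 -274.5  147.1] [np.float64(2.3), np.float64(2.3)]
(244.7, 197.2) (398.3, 152.5) [ 488.2 -260.9  140.8] [np.float64(16.5), np.float64(16.5)]
(259.3, 202) (407.1, 142.1) [ 475.3 -238.8  155.1] [np.float64(14.2), np.float64(14.2)]
(259.3, 202) (398.3, 152.5) [ 480.7 -226.9  147.9] [np.float64(0.4), np.float64(0.4)]
cam in tool [  73.73125138    1.28129411 -182.34401139] [-2.92613308e-01 -1.10150371e-04  9.56230851e-01]
[array([ 522.8, -196.7,    4. ]), array([ 434.5, -200.1,    4. ]), array([ 439.4, -298.1,    4. ])]
[array([ 527.1, -296. ,    4. ]), array([ 526.1, -195.8,    4. ]), array([ 437.2, -202.2,    4. ])]
t 1.05 pos [ 175.1 -468.3  192.2] yawY -1.2129 tilt [ 0. -0.] F [0.4 0.3 0.4] w 85.5 j [-1.21  0.24  0.01  1.34  0.    1.57]
```

```bash
python3 - <<'E'
from h import *
print(delta((481,-249,260),-1.535)); print(onz('side',(455,75),130),onz('side',(405,125),0),onz('scene',(150,175),130))
E
```

```text
(array([ 0.3633, -0.0983, -0.0678]), array([ 0.    , -0.    ,  0.3221]))
[ 513.23609047 -616.67564747  130.        ] [ 585.94944643 -515.17227211    0.        ] [ 499.19734468 -628.73892563  130.        ]
```

```bash
python3 -m creep '0.04 -0.01 -0.03 0 0 0; 0.085 -0.02 -0.05 0 0 0.04; 0.13 -0.035 -0.068 0 0 0.1; 0.175 -0.05 -0.068 0 0 0.16; 0.22 -0.06 -0.068 0 0 0.22; 0.265 -0.072 -0.068 0 0 0.27; 0.31 -0.085 -0.068 0 0 0.3; 0.345 -0.095 -0.068 0 0 0.322'; python3 -m creep '0.0183 -0.003 0 0 0 0; 0.0183 -0.003 0 0 0 0; 0.0183 -0.003 0 0 0 0;0.0183 -0.003 0 0 0 0'; python3 - <<'E'
from h import *
st(); i=manip.camera_info('wrist'); im=manip.camera('wrist'); cv2.imwrite('pics/w1.png',im)
print(proj('wrist',[[481,-275,149],[481,-227,149]],i)); 
for t in ('pliers','stand'): print([(d['p'],np.round(d['rect'])) for d in manip.boxes_of(t,'wrist')])
print(delta((481,-249,260),-1.535)); st()
E
```

```text
clock: 1.85
tool_pos: [466.9, -256.6, 260.2]
tcp_rot: [1.0, 0.018, 0.0, -0.0]
ft_force: [-0.7, -1.0, -0.3]
width: 85.6
clock: 2.25
tool_pos: [482.2, -255.4, 260.2]
tcp_rot: [1.0, 0.017, -0.0, -0.0]
ft_force: [0.3, -0.1, -0.6]
width: 85.4
t 2.25 pos [ 482.2 -255.4  260.2] yawY -1.5362 tilt [-0.0005  0.    ] F [ 0.3 -0.1 -0.6] w 85.4 j [-0.49  0.32  0.29  1.54 -0.    2.62]
[[336.89070136 223.45980935]
 [278.18167861 221.54393861]]
[(0.64, array([309., 210.,  80.,  51.]))]
[(0.97, array([310., 191.,  90.,  79.]))]
(array([-0.0011, -0.0066,  0.0005]), array([ 0.0002, -0.0002, -0.0017]))
t 2.4 pos [ 482.3 -255.6  260.5] yawY -1.5367 tilt [ 0.0002 -0.0002] F [0.3 0.2 0.5] w 85.6 j [-0.49  0.32  0.29  1.54 -0.    2.62]
```

View pics/w1.png

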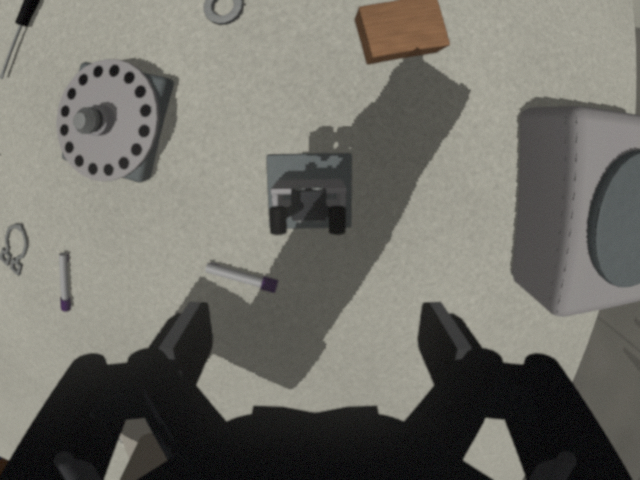

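```bash
python3 - <<'E'
from h import *
im=cv2.imread('pics/w1.png'); crop(im,'w1c',(308,205),50,7)
E
```

```text
(no output)
```

View pics/w1c.png

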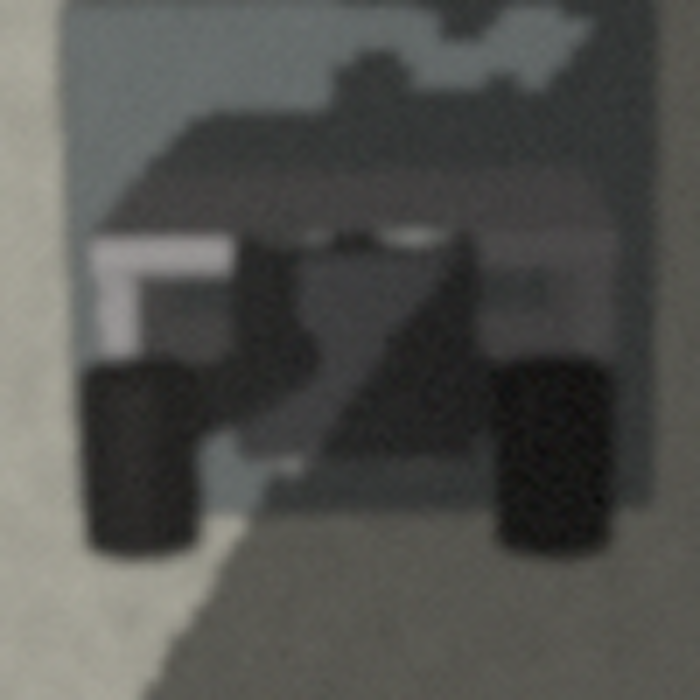

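```bash
python3 - <<'E'
from h import *
a=onz('wrist',(278.1,220.4),149);b=onz('wrist',(337.1,220.1),149);print(a,b,(a+b)/2,np.arctan2(*(b-a)[1::-1]))
c=(a+b)/2
m=tri([ray('scene',(252,199.6)),ray('side',(402.7,147.3))]);print(m)
print(delta((c[0],c[1],132),np.arctan2(*(b-a)[1::-1])));st()
E
```

```text
[ 482.05099061 -227.13906813  149.        ] [ 483.89290341 -275.29218681  149.        ] [ 482.97194701 -251.21562747  149.        ] -1.5325638029335515
[ 481.52427411 -250.47696653  147.49604178]
(array([ 0.0008, -0.0043,  0.1285]), array([ 0.0002, -0.0002, -0.0041]))
t 2.4 pos [ 482.3 -255.6  260.5] yawY -1.5367 tilt [ 0.0002 -0.0002] F [0.3 0.2 0.5] w 85.6 j [-0.49  0.32  0.29  1.54 -0.    2.62]
```

```bash
python3 -m creep '0.0008 -0.0043 0.02 0 0 -0.004; 0.0008 -0.0043 0.05 0 0 -0.004; 0.0008 -0.0043 0.08 0 0 -0.004;0.0008 -0.0043 0.105 0 0 -0.004;0.0008 -0.0043 0.125 0 0 -0.004;0.0008 -0.0043 0.133 0 0 -0.004;0.0008 -0.0043 0.133 0 0 -0.004;0.0008 -0.0043 0.133 0 0 -0.004'; python3 - <<'E'
from h import *
st(); im=manip.camera('wrist'); cv2.imwrite('pics/w2.png',im)
E
```

```text
clock: 3.2
tool_pos: [484.3, -251.1, 128.3]
tcp_rot: [1.0, 0.02, 0.001, 0.0]
ft_force: [-0.1, 0.6, -0.4]
width: 85.4
t 3.2 pos [ 484.3 -251.1  128.3] yawY -1.5315 tilt [ 0.0015 -0.0008] F [-0.1  0.6 -0.4] w 85.4 j [-0.48  0.36  0.01  1.21  0.    2.62]
```

View pics/w2.png

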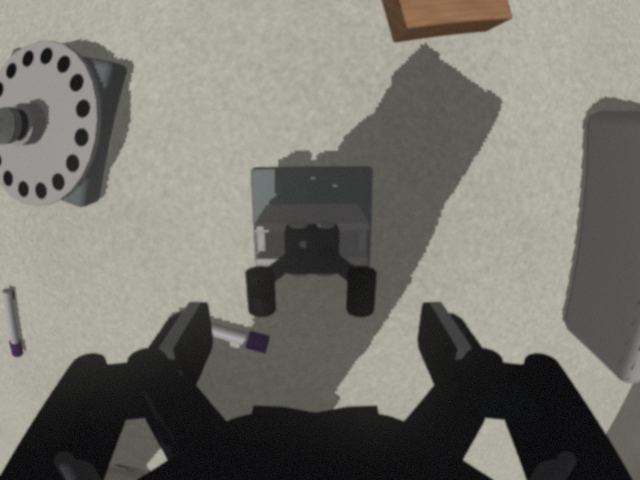

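```bash
python3 - <<'E'
from h import *
st(); P=manip.observe()['tool_pos']
print(proj('wrist',[P,P+[0,0,19],[483,-227,149],[483,-275,149],[483,-251,84]]))
a=onz('wrist',(261,289),149);b=onz('wrist',(361,290),149);print(a,b)
im=cv2.imread('pics/w2.png'); crop(im,'w2c',(310,270),80,5)
E
```

```text
t 3.25 pos [ 484.6 -251.2  128.7] yawY -1.5314 tilt [ 0.0023 -0.0012] F [-0.1  0.2 -0.2] w 85.5 j [-0.48  0.36  0.01  1.21 -0.    2.62]
[[311.96387418 272.81373489]
 [311.73967124 287.5655291 ]
 [261.35942164 289.68422271]
 [360.76179386 293.23167736]
 [311.90035948 249.14865495]]
[ 483.35491643 -226.83006848  149.        ] [ 484.72316024 -274.96762143  149.        ]
```

View pics/w2c.png

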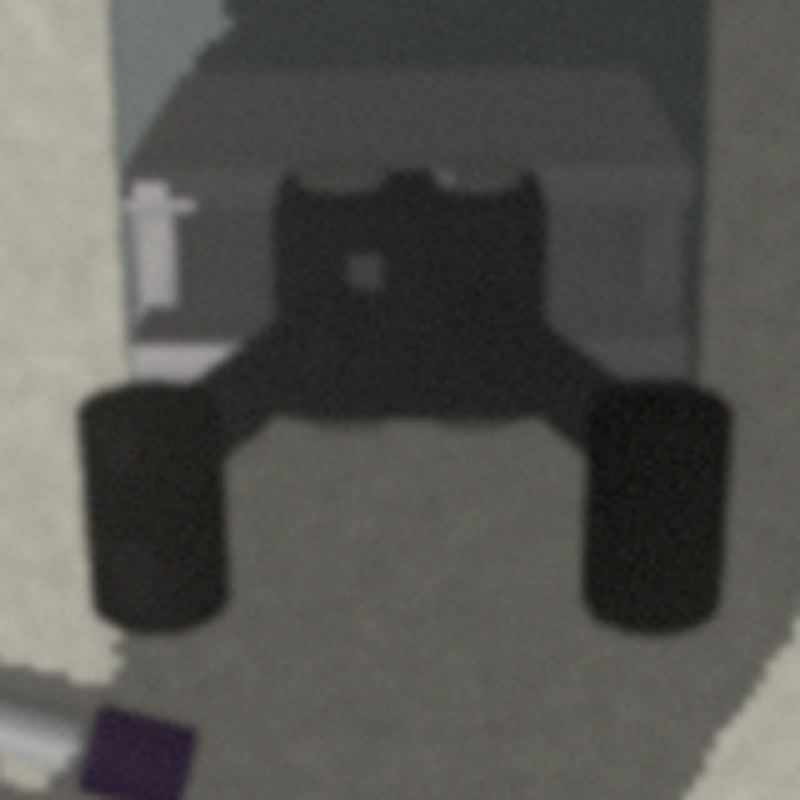

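```bash
python3 -m creep '-0.001 0 0.001 0 0 0;-0.001 0 0.001 0 0 0;-0.001 0 0.001 0 0 0;-0.001 0 0.001 0 0 0;-0.001 0 0.001 0 0 0;-0.001 0 0.001 0 0 0' 0.057 25; python3 - <<'E'
from h import *
st(); im=manip.camera('wrist'); cv2.imwrite('pics/w3.png',im)
E
```

```text
clock: 3.85
tool_pos: [482.8, -250.6, 126.2]
tcp_rot: [1.0, 0.02, -0.0, 0.0]
ft_force: [-0.0, 0.1, -1.1]
width: 57.0
t 3.85 pos [ 482.8 -250.6  126.2] yawY -1.5309 tilt [-0. -0.] F [-0.   0.1 -1.1] w 57.0 j [-0.48  0.36 -0.    1.21 -0.    2.62]
```

View pics/w3.png

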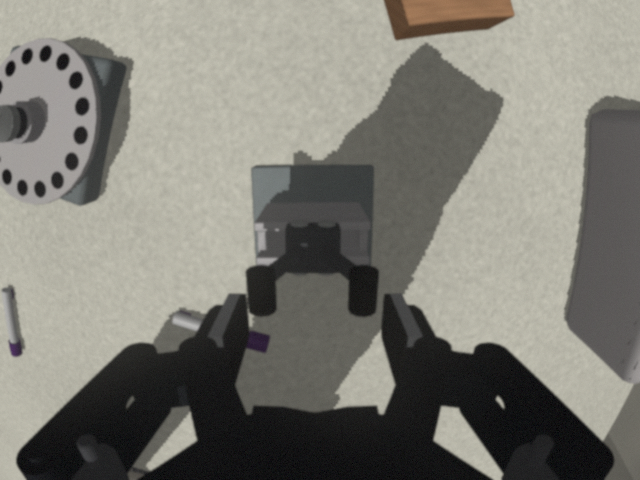

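```bash
python3 - <<'E'
from h import *
s=manip.observe();M=R.from_quat(s['tcp_rot'])
for x in(-11,0,11):
  for z in (0,-7,-20,-35,-50):
    p=[M.apply([x,y,z])+s['tool_pos'] for y in(-28.5,28.5)]
    print(x,z,proj('wrist',p).round(0).tolist())
crop(cv2.imread('pics/w3.png'),'w3c',(310,300),100,6)
E
```

```text
-11 0 [[260.0, 291.0], [364.0, 291.0]]
-11 -7 [[258.0, 297.0], [366.0, 297.0]]
-11 -20 [[254.0, 308.0], [369.0, 308.0]]
-11 -35 [[249.0, 323.0], [374.0, 323.0]]
-11 -50 [[244.0, 341.0], [379.0, 341.0]]
0 0 [[258.0, 273.0], [365.0, 273.0]]
0 -7 [[257.0, 278.0], [367.0, 278.0]]
0 -20 [[253.0, 288.0], [371.0, 288.0]]
0 -35 [[248.0, 302.0], [375.0, 302.0]]
0 -50 [[242.0, 318.0], [381.0, 318.0]]
11 0 [[257.0, 253.0], [366.0, 253.0]]
11 -7 [[255.0, 258.0], [368.0, 258.0]]
11 -20 [[251.0, 267.0], [372.0, 267.0]]
11 -35 [[246.0, 279.0], [377.0, 279.0]]
11 -50 [[239.0, 294.0], [383.0, 294.0]]
```

View pics/w3c.png

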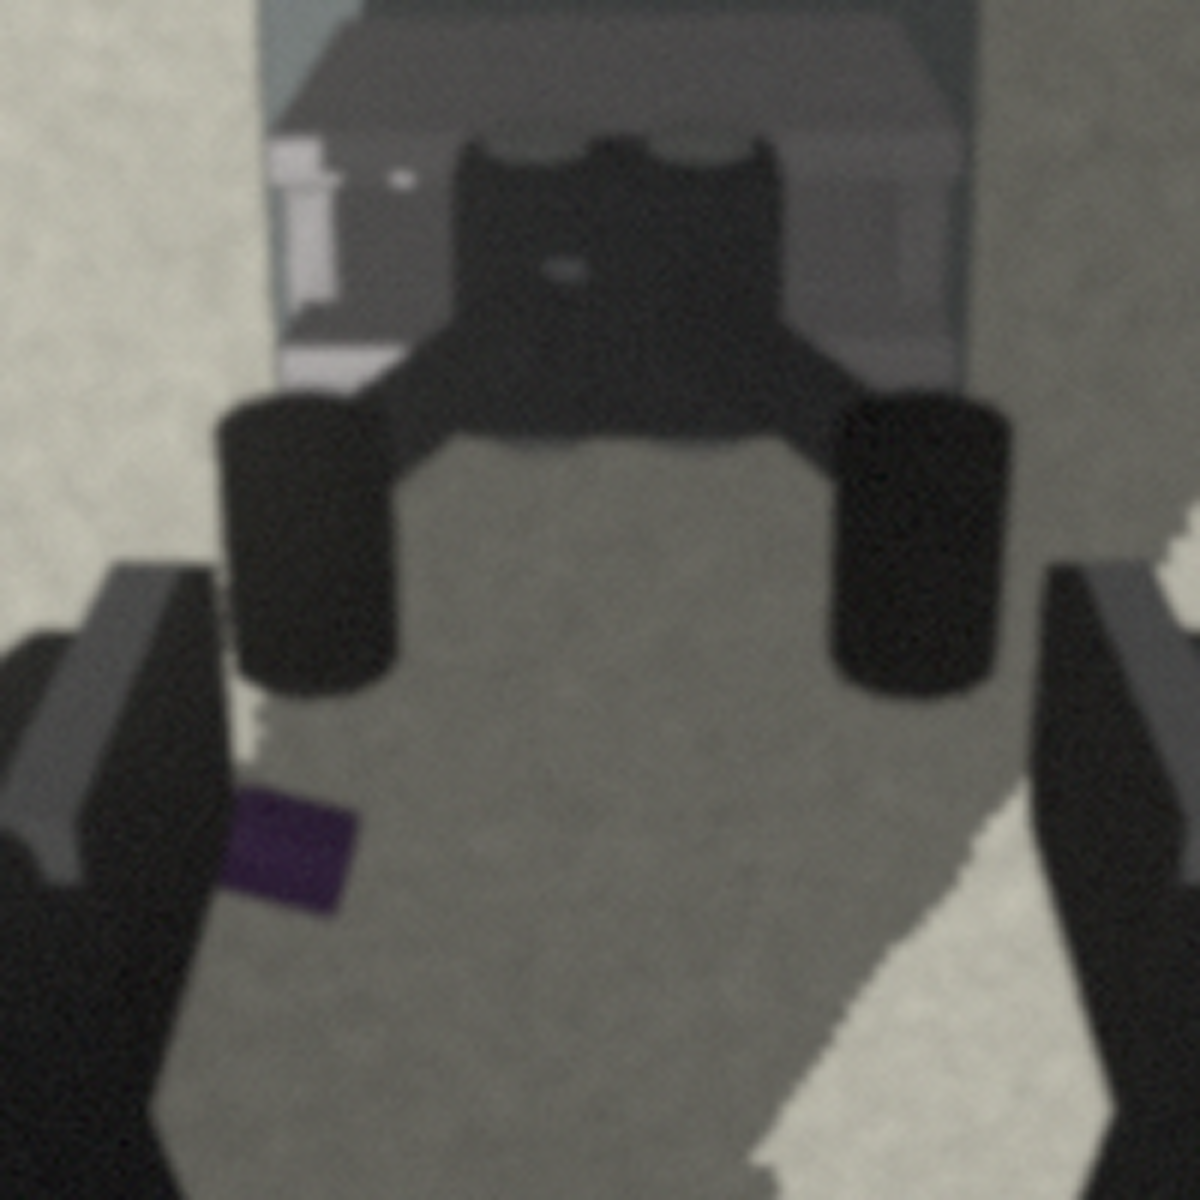

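```bash
python3 - <<'E'
from h import *
a=manip.camera('side');b=manip.camera('scene');s=manip.observe();st()
M=R.from_quat(s['tcp_rot'])
k=[]
for n,im in(('side',a),('scene',b)):
    im=im.copy()
    P=[s['tool_pos'],s['tool_pos']+[0,0,19]]+[M.apply([0,y,-6])+s['tool_pos'] for y in(-28.5,28.5)]
    p=proj(n,P);c=p[1].astype(int);print(p.round(1))
    q=cv2.resize(im[c[1]-60:c[1]+60,c[0]-45:c[0]+45],None,fx=5,fy=5,interpolation=cv2.INTER_CUBIC)
    q2=q.copy()
    for u in p: cv2.circle(q2,tuple(((u-c+[45,60])*5).astype(int)),3,(0,0,255),-1)
    k.append(q2 if n=='x' else q2)
o=np.hstack(k);cv2.imwrite('pics/chk.png',cv2.resize(o,None,fx=.88,fy=.88))
E
```

```text
t 4.0 pos [ 482.8 -250.6  126.2] yawY -1.531 tilt [-0.0001  0.0001] F [ 0.6 -0.1 -0.8] w 57.0 j [-0.48  0.36 -0.    1.21  0.    2.62]
[[400.9 154.2]
 [402.3 147.5]
 [395.7 159.3]
 [406.8 145.1]]
[[252.5 206.3]
 [252.  200.8]
 [260.8 207.1]
 [244.  202.1]]
```

View pics/chk.png

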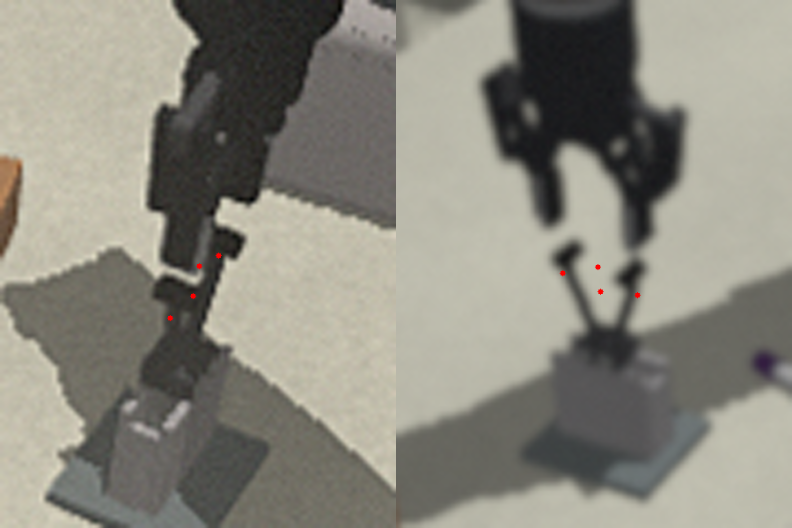

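```bash
python3 - <<'E'
from h import *
P=tri([ray('scene',(261.8,195.7)),ray('side',(397.5,147.9))]);print(P)
print(proj('wrist',[P,[483,-217,165],[483,-222,165]]))
print(proj('scene',[[483,-280,z] for z in(126,140,150,160,165,170)]).round(1).tolist())
print(proj('scene',[[483,-222,z] for z in(126,140,150,160,165,170)]).round(1).tolist())
E
```

```text
[ 479.76060672 -216.00382623  170.16741121]
[[230.47199303 314.37299178]
 [234.68754851 302.46569624]
 [245.86191483 303.12448445]]
[[244.1, 203.7], [243.7, 199.6], [243.3, 196.7], [243.0, 193.7], [242.9, 192.2], [242.7, 190.7]]
[[260.7, 209.2], [260.4, 205.1], [260.1, 202.1], [259.9, 199.1], [259.7, 197.6], [259.6, 196.1]]
```

The reported TCP lies about 35–40 mm below the real fingertips: both outside cameras show the tips at about z 167 and the grips untouched. I'll open the gripper and go further down, using the images as the reference.

```bash
python3 -m creep '0 0 0 0 0 0;0 0 0 0 0 0;0 -0.0005 0.0 0 0 0;0 -0.0005 0.015 0 0 0;0 -0.0005 0.025 0 0 0;0 -0.0005 0.033 0 0 0;0 -0.0005 0.033 0 0 0' 0.08 25; python3 - <<'E'
from h import *
st(); im=manip.camera('wrist'); cv2.imwrite('pics/w4.png',im)
a=manip.camera('side');b=manip.camera('scene')
k=[]
for n,im in(('side',a),('scene',b)):
    c=proj(n,[[483,-251,149]])[0].astype(int)
    k.append(cv2.resize(im[c[1]-50:c[1]+50,c[0]-40:c[0]+40],None,fx=5,fy=5,interpolation=cv2.INTER_CUBIC))
cv2.imwrite('pics/chk2.png',np.hstack(k))
E
```

```text
clock: 4.7
tool_pos: [481.7, -249.5, 91.7]
tcp_rot: [1.0, 0.02, -0.001, -0.001]
ft_force: [-0.5, 0.7, -0.1]
width: 80.1
t 4.7 pos [ 481.7 -249.5   91.7] yawY -1.531 tilt [-0.0027  0.0014] F [-0.5  0.7 -0.1] w 80.1 j [-0.48  0.39 -0.06  1.13  0.    2.62]
```

View pics/w4.png

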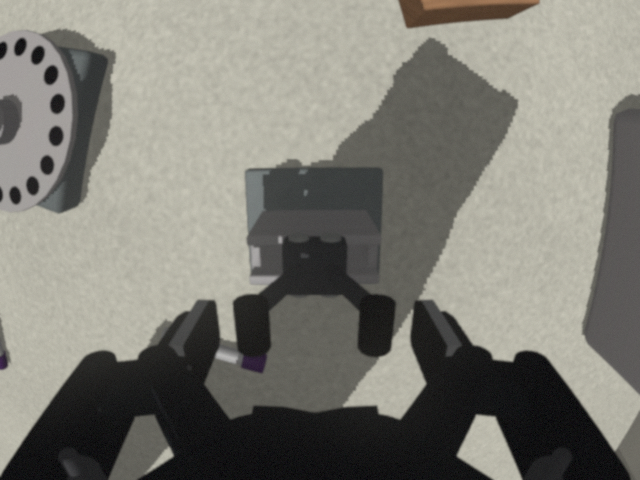

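View pics/chk2.png

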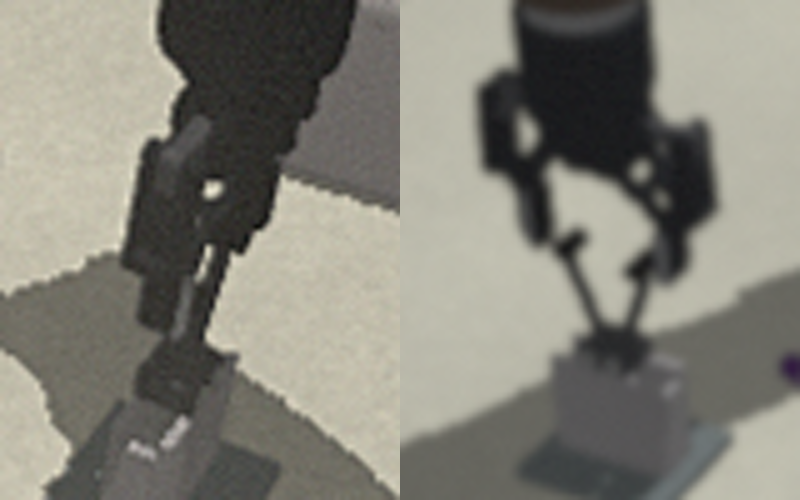

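```bash
python3 - <<'E'
from h import *
s=manip.observe();M=R.from_quat(s['tcp_rot'])
for px in((217,302),(413,302)):
  o,d=ray('wrist',px); o=M.inv().apply(o-s['tool_pos']);d=M.inv().apply(d)
  for yy in (40.05,42): 
    t=((-yy if px[0]<300 else yy)-o[1])/d[1]; print(px,(o+d*t).round(1))
  for z in(-40,-45,-50): print((o+d*(z-o[2])/d[2]).round(1))
# block top corners estimate of pliers x
E
```

```text
(217, 302) [  4.2 -40.  -44.1]
(217, 302) [  0.9 -42.  -37.6]
[  2.1 -41.3 -40. ]
[  4.6 -39.8 -45. ]
[  7.2 -38.3 -50. ]
(413, 302) [  9.4  40.  -54.5]
(413, 302) [  6.1  42.  -48.1]
[  2.1  44.4 -40. ]
[  4.6  42.9 -45. ]
[  7.1  41.4 -50. ]
```

```bash
python3 -m creep '0.003 0 0.004 0 0 0;0.003 0 0.007 0 0 0;0.003 0 0.007 0 0 0' ; python3 -m creep '0 0 0 0 0 0;0 0 0 0 0 0;0 0 0 0 0 0;0 0 0 0 0 0;0 0 0 0 0 0' 0.057 25; python3 - <<'E'
from h import *
st(); im=manip.camera('wrist'); cv2.imwrite('pics/w5.png',im)
a=manip.camera('side');b=manip.camera('scene')
k=[]
for n,im in(('side',a),('scene',b)):
    c=proj(n,[[483,-251,149]])[0].astype(int)
    k.append(cv2.resize(im[c[1]-50:c[1]+50,c[0]-40:c[0]+40],None,fx=5,fy=5,interpolation=cv2.INTER_CUBIC))
cv2.imwrite('pics/chk3.png',np.hstack(k))
E
```

```text
clock: 5.15
tool_pos: [485.6, -249.8, 85.8]
tcp_rot: [1.0, 0.02, -0.0, -0.0]
ft_force: [-0.0, -0.4, -0.6]
width: 79.7
clock: 5.65
tool_pos: [486.1, -249.8, 87.0]
tcp_rot: [1.0, 0.02, 0.001, -0.0]
ft_force: [-1.2, 1.5, 6.7]
width: 57.0
t 5.65 pos [ 486.1 -249.8   87. ] yawY -1.5308 tilt [0.0011 0.0002] F [-1.2  1.5  6.7] w 57.0 j [-0.48  0.4  -0.06  1.12  0.    2.63]
```

View pics/w5.png

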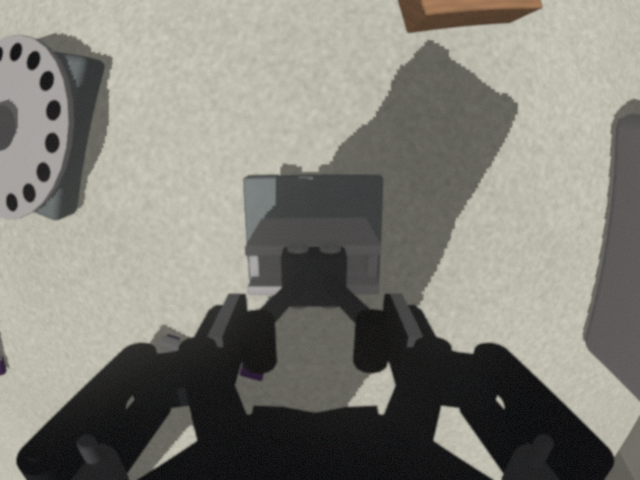

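View pics/chk3.png

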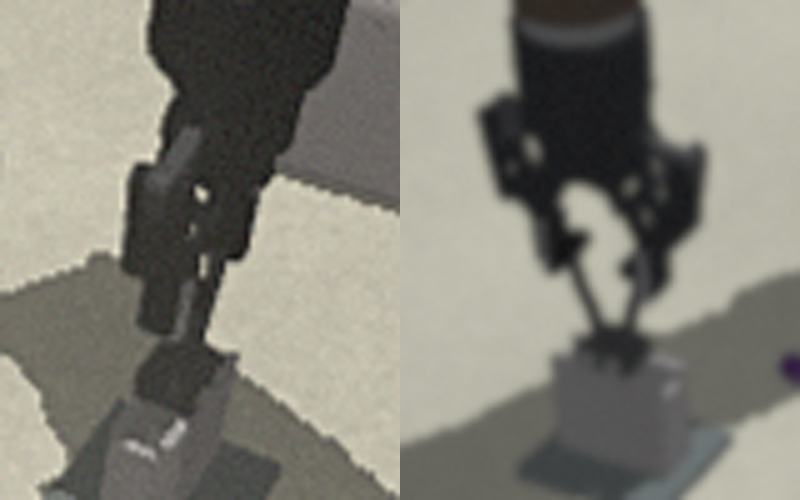

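```bash
python3 -m creep '0 0 -0.01 0 0 0;0 0 -0.02 0 0 0;0 0 -0.032 0 0 0;0 0 -0.047 0 0 0;0 0 -0.063 0 0 0;0 0 -0.079 0 0 0;0 0 -0.09 0 0 0;0 0 -0.096 0 0 0' ; python3 -m creep '0 0 0 0 0 0;0 0 0 0 0 0';python3 - <<'E'
from h import *
st(); im=manip.camera('wrist'); cv2.imwrite('pics/w6.png',im)
a=manip.camera('side');b=manip.camera('scene');cv2.imwrite('pics/side6.png',a);cv2.imwrite('pics/scene6.png',b)
k=[]
for n,im in(('side',a),('scene',b)):
    c=proj(n,[[483,-251,210]])[0].astype(int)
    k.append(cv2.resize(im[c[1]-50:c[1]+50,c[0]-40:c[0]+40],None,fx=5,fy=5,interpolation=cv2.INTER_CUBIC))
cv2.imwrite('pics/chk4.png',np.hstack(k))
E
```

```text
clock: 6.6
tool_pos: [486.4, -250.4, 183.9]
tcp_rot: [1.0, 0.02, 0.001, 0.001]
ft_force: [-0.5, 0.7, -1.5]
width: 56.9
clock: 6.8
tool_pos: [485.5, -249.9, 181.7]
tcp_rot: [1.0, 0.02, -0.0, -0.0]
ft_force: [0.5, 0.5, -1.0]
width: 56.9
t 6.8 pos [ 485.5 -249.9  181.7] yawY -1.5311 tilt [-0.0008  0.0004] F [ 0.5  0.5 -1. ] w 56.9 j [-0.48  0.34  0.11  1.34 -0.    2.63]
```

View pics/w6.png

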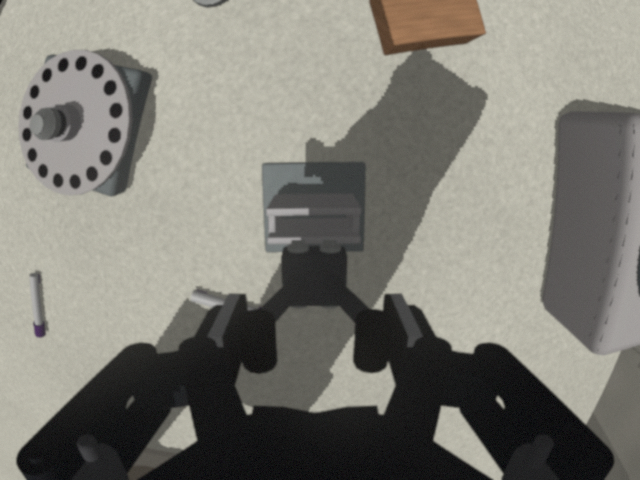

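View pics/chk4.png

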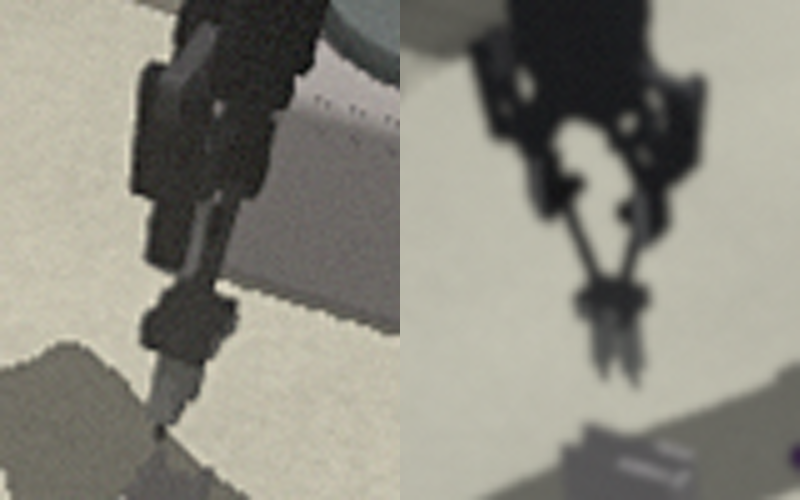

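```bash
python3 - <<'E'
from h import *
im=cv2.imread('pics/w6.png'); crop(im,'w6c',(314,265),60,6)
s=manip.observe();M=R.from_quat(s['tcp_rot']);f=lambda *p:M.apply(p)+s['tool_pos']
print(proj('wrist',[f(-3,y,60) for y in(-10,10)]+[f(-3,1,3-8),f(12,1,11),f(12,1,-5)]))
print(proj('scene',[f(-3,y,60) for y in(-9,11)]),proj('side',[f(-3,y,60) for y in(-9,11)]))
sc=proj('scene',[[483,-251,210]])[0].astype(int);print('scene tips',sc-[40,50]+np.array([205,378])/5,sc-[40,50]+np.array([237,385])/5)
sd=proj('side',[[483,-251,210]])[0].astype(int);print('side tip',sd-[40,50]+np.array([160,436])/5)
# clip measure
a=cv2.imread('pics/side6.png');b=cv2.imread('pics/scene6.png')
cv2.imwrite('pics/clip.png',np.hstack([cv2.resize(a[325:375,205:260],None,fx=7,fy=8,interpolation=cv2.INTER_CUBIC),cv2.resize(b[285:335,390:445],None,fx=7,fy=8,interpolation=cv2.INTER_CUBIC)]))
E
```

```text
[[297.97387507 243.80288079]
 [327.18524812 243.79340763]
 [313.81134694 281.76728667]
 [313.84734483 244.85214651]
 [313.77434039 254.54029095]]
[[255.66358546 208.51403639]
 [249.78669274 206.75686919]] [[398.87565618 158.47734816]
 [402.73967278 153.50858192]]
scene tips [250.  206.6] [256.4 208. ]
side tip [399.  159.2]
```

View pics/w6c.png

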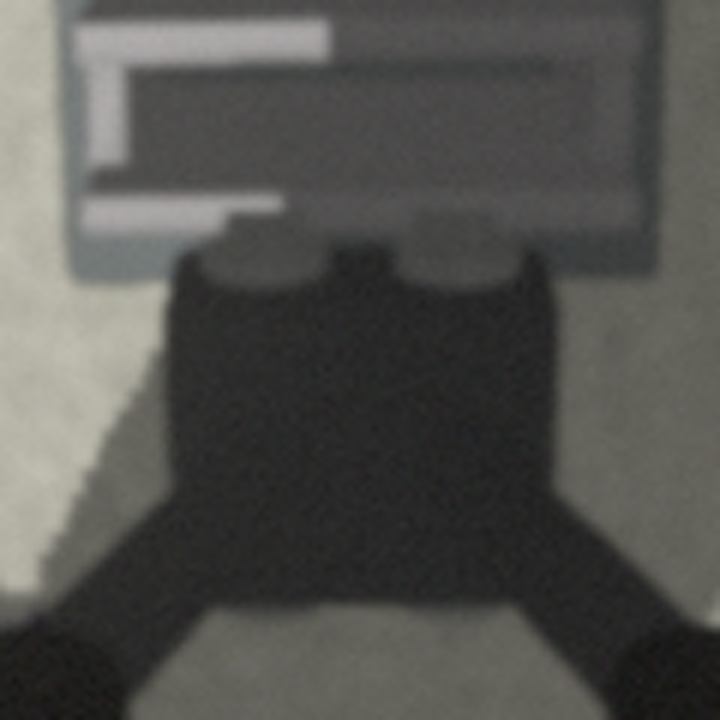

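View pics/clip.png

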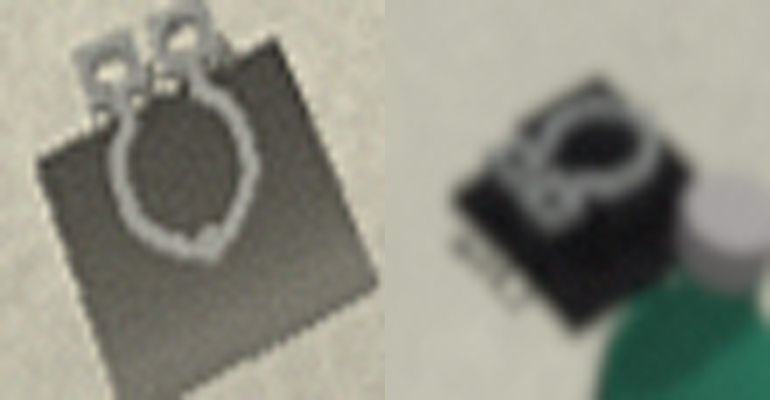

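```bash
python3 - <<'E'
from h import *
for p in((221,333.5),(231.1,329.75),(231.4,345.6)): print(onz('side',p,36.5).round(1))
for p in((390+112/7,285+160/8),(390+152/7,285+203/8),(390+200/7,285+148/8)): print('sc',onz('scene',p,36.5).round(1))
for n,p in(('side',(152,350)),('scene',(432,365))): print('bottle',onz(n,p,0).round())
print('spindle',onz('side',(303.5,214),95),onz('scene',(312,259),95))
print(manip.observe()['clock'])
E
```

```text
[557.4 279.1  36.5]
[547.3 262.8  36.5]
[526.  286.1  36.5]
sc [552.7 255.3  36.5]
sc [563.3 274.3  36.5]
sc [532.5 281.   36.5]
bottle [658. 368.   0.]
bottle [669. 367.   0.]
spindle [573.24056454  -3.54513952  95.        ] [571.94484922  -3.56119731  95.        ]
6.95
```

```bash
python3 -m creep '0.006 -0.015 -0.01 0 0 -0.04; 0.015 -0.045 -0.01 0 0 -0.14; 0.027 -0.085 -0.01 0 0 -0.28; 0.039 -0.127 -0.01 0 0 -0.42; 0.051 -0.17 -0.01 0 0 -0.56; 0.063 -0.213 -0.01 0 0 -0.7; 0.075 -0.255 -0.01 0 0 -0.84; 0.085 -0.295 -0.01 0 0 -0.98';python3 - <<'E'
from h import *
st();print(delta((605,240,190),1.04))
E
```

```text
clock: 7.75
tool_pos: [559.2, 51.3, 192.7]
tcp_rot: [0.871, 0.492, 0.0, -0.0]
ft_force: [0.5, -0.5, -1.0]
width: 57.0
t 7.75 pos [559.2  51.3 192.7] yawY -0.5427 tilt [0.0005 0.0006] F [ 0.5 -0.5 -1. ] w 57.0 j [0.09 0.36 0.18 1.38 0.   2.2 ]
(array([ 0.1852, -0.0582,  0.0028]), array([-5.0000e-04, -6.0000e-04,  1.5589e+00]))
```

```bash
python3 -m creep '0.02 -0.008 0 0 0 -0.1; 0.045 -0.016 0 0 0 -0.24; 0.075 -0.025 0 0 0 -0.38; 0.105 -0.034 0 0 0 -0.52; 0.135 -0.043 0 0 0 -0.66; 0.16 -0.05 0 0 0 -0.8; 0.178 -0.056 0 0 0 -0.94; 0.185 -0.058 0 0 0 -1.08';python3 - <<'E'
from h import *
st();print(delta((605,240,190),1.04))
E
```

```text
clock: 8.55
tool_pos: [605.9, 239.7, 192.0]
tcp_rot: [0.493, 0.87, 0.0, -0.0]
ft_force: [0.1, -0.4, -0.9]
width: 57.0
t 8.55 pos [605.9 239.7 192. ] yawY 0.5394 tilt [-0.0006  0.0008] F [ 0.1 -0.4 -0.9] w 57.0 j [0.38 0.56 0.48 1.49 0.   1.41]
(array([ 0.0007, -0.0006,  0.002 ]), array([ 2.000e-04, -1.000e-03, -5.006e-01]))
```

```bash
python3 -m creep '0 0 0.01 0 0 -0.13; 0 0 0.025 0 0 -0.27; 0 0 0.04 0 0 -0.4; 0 0 0.05 0 0 -0.5; 0 0 0.05 0 0 -0.5;0 0 0.05 0 0 -0.5;0 0 0.05 0 0 -0.5';python3 - <<'E'
from h import *
st(); im=manip.camera('wrist'); cv2.imwrite('pics/w7.png',im)
print(proj('wrist',[[555,268,36.5],[528,284,36.5]]))
E
```

```text
clock: 9.25
tool_pos: [606.8, 236.8, 143.3]
tcp_rot: [0.268, 0.963, 0.001, 0.001]
ft_force: [0.7, -0.1, -0.8]
width: 57.3
t 9.25 pos [606.8 236.8 143.3] yawY 1.0283 tilt [0.0015 0.0007] F [ 0.7 -0.1 -0.8] w 57.3 j [0.37 0.57 0.37 1.37 0.   0.91]
[[316.42140878 146.28561547]
 [316.11983853 105.98827734]]
```

View pics/w7.png

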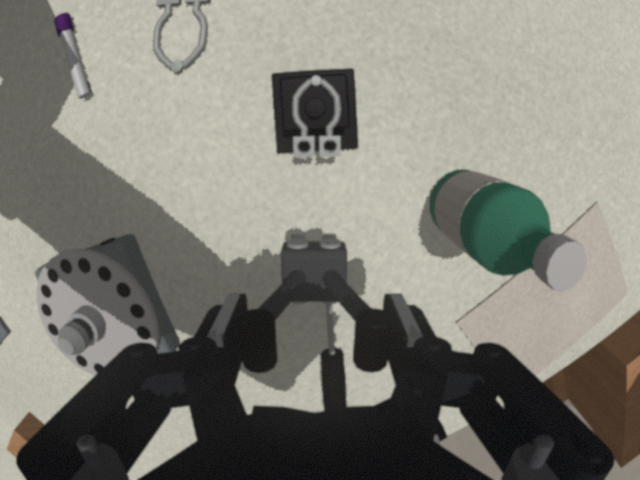

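```bash
python3 - <<'E'
from h import *
im=cv2.imread('pics/w7.png'); crop(im,'w7c',(316,115),45,8)
E
```

```text
(no output)
```

View pics/w7c.png

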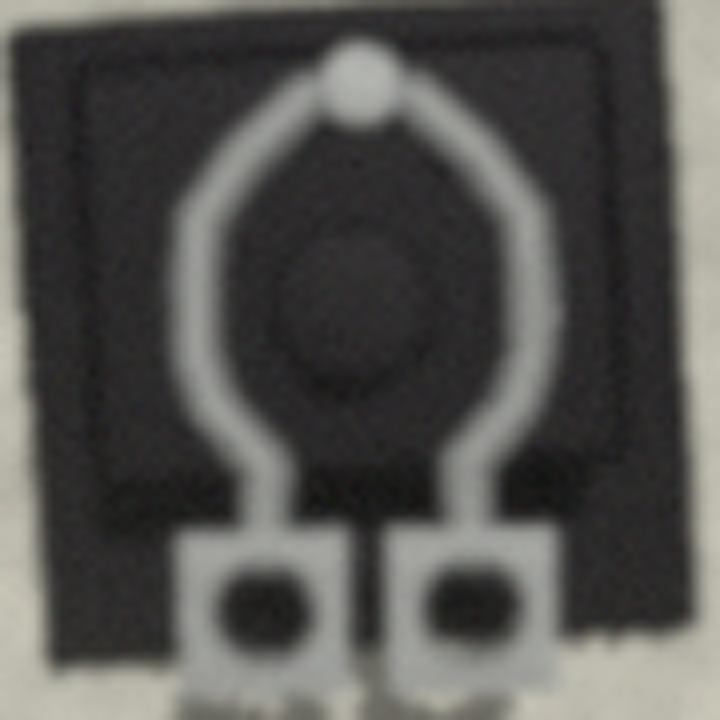

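```bash
python3 - <<'E'
from h import *
s=manip.observe();M=R.from_quat(s['tcp_rot']);f=lambda *p:M.apply(p)+s['tool_pos'];st()
ti=lambda P:M.inv().apply(P-s['tool_pos'])
e=[onz('wrist',p,36.5) for p in((304.25,146.25),(330.25,145.9),(316.1,80.6))]
print([x.round(1) for x in e],np.linalg.norm(e[0]-e[1])); m=(e[0]+e[1])/2
cx=m-e[2];d=e[1]-e[0];print('eye mid',m.round(2),'clip x dir',np.arctan2(cx[1],cx[0]),'eye dir',np.arctan2(d[1],d[0]),'tool eyes',[ti(x).round(2) for x in e])
for x0 in(-5,-3,-1,1): print(x0,'rear top',proj('wrist',[f(x0-15,1,-5)]).round(1),'front bot',proj('wrist',[f(x0+15,1,11)]).round(1),'front top',proj('wrist',[f(x0+15,1,-5)]).round(1))
print('grips',[proj('wrist',[f(-3,y,-62)]).round(1).tolist() for y in (-21.5,0,1,21.5)])
crop(cv2.imread('pics/w7.png'),'w7d',(315,290),90,6)
E
```

```text
t 9.3 pos [606.9 236.7 143.4] yawY 1.0284 tilt [0.0017 0.0008] F [-0.1 -0.6 -1.6] w 56.9 j [0.37 0.57 0.37 1.37 0.   0.91]
[array([550.1, 260. ,  36.5]), array([560.2, 277.3,  36.5]), array([510.9, 294.3,  36.5])] 20.049292333226376
eye mid [555.16 268.65  36.5 ] clip x dir -0.5250713142977226 eye dir 1.0427474884163415 tool eyes [array([ 60.78,  -9.55, 106.77]), array([ 61.07,  10.49, 106.8 ]), array([112.06,  -0.41, 106.73])]
-5 rear top [[319.4 310.5]] front bot [[319.3 248.2]] front top [[319.7 258.1]]
-3 rear top [[319.5 307.2]] front bot [[319.3 244.7]] front top [[319.7 254.4]]
-1 rear top [[319.5 303.9]] front bot [[319.3 241.2]] front top [[319.7 250.6]]
1 rear top [[319.5 300.5]] front bot [[319.4 237.7]] front top [[319.7 246.9]]
grips [[[262.6, 340.4]], [[318.8, 341.0]], [[321.4, 341.0]], [[374.8, 340.1]]]
```

View pics/w7d.png

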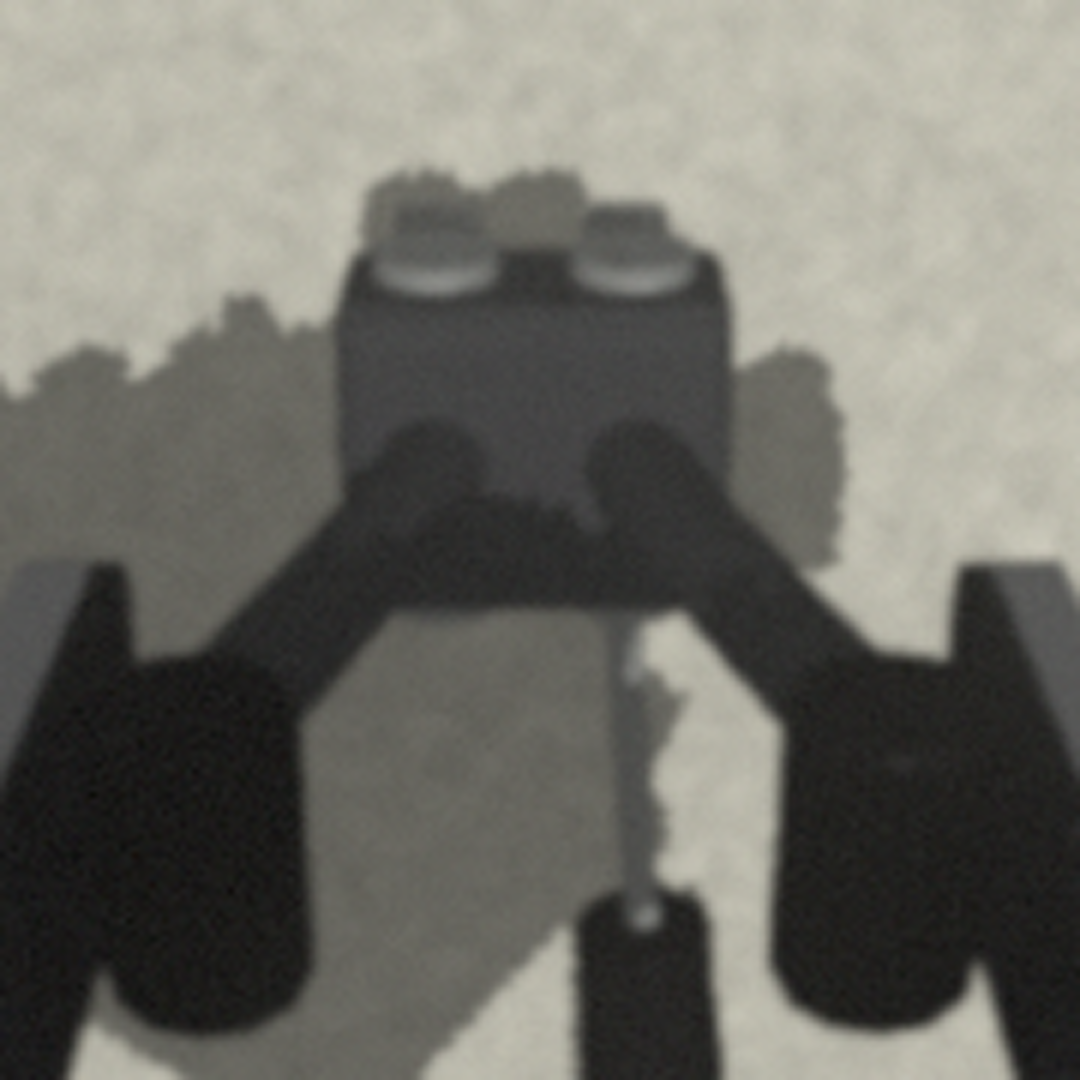

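```bash
python3 - <<'E'
from h import *
a=[cv2.resize(cv2.imread(f'pics/{n}.png')[230:385,225:405],None,fx=2.15,fy=2.15,interpolation=cv2.INTER_CUBIC) for n in('w6','w7')]
cv2.imwrite('pics/cmp.png',cv2.convertScaleAbs(np.hstack(a),alpha=2))
s=manip.observe();r0=R.from_quat(s['tcp_rot']).inv();o,d=ray('wrist',(314.7,239.6))
print('cam in tool',r0.apply(o-s['tool_pos']),r0.apply(d))
E
```

```text
cam in tool [  74.27999838   -1.54125686 -182.3726123 ] [-2.93508803e-01  5.16194882e-05  9.55956369e-01]
```

View pics/cmp.png

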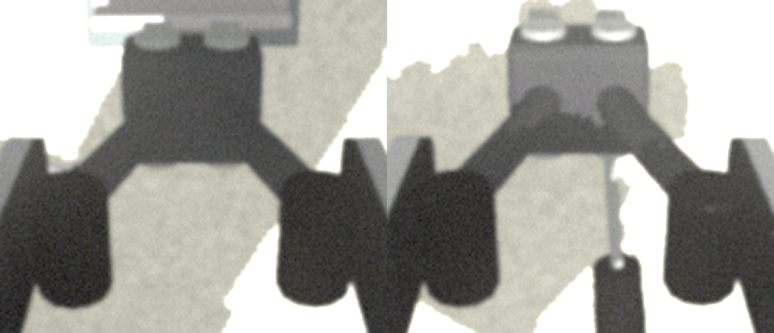

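```bash
cat >> h.py <<'E'
CI=None
def camtool(P,c=(73.95,-0.1,-182.4)):
    """tool-frame points -> wrist pixels"""
    i=manip.camera_info('wrist'); P=np.atleast_2d(P)-np.array(c)
    zc=np.array([-.293,0,.9561]);zc/=np.linalg.norm(zc); yc=np.array([-1,0,0.]);yc-=yc@zc*zc;yc/=np.linalg.norm(yc);xc=np.cross(yc,zc)
    q=np.c_[P@xc,P@yc,P@zc]; rr=np.hypot(q[:,0],q[:,1]);s=np.arctan2(rr,q[:,2])/np.maximum(rr,1e-9)
    return np.c_[i['cx']+i['fx']*q[:,0]*s,i['cy']+i['fy']*q[:,1]*s]
def pl2tool(p,x0,y0,z0,a):
    """pliers frame (z up) -> tool; a>0: tips toward tool +x"""
    p=np.atleast_2d(p).astype(float); X=p[:,0];Z=-p[:,2]
    return np.c_[x0+X*np.cos(a)+Z*np.sin(a), y0+p[:,1], z0-X*np.sin(a)+Z*np.cos(a)]
E
python3 - <<'E'
from h import *
# check orientation: column sign with +y
print(camtool([[0,10,0],[0,-10,0]]))
pts=np.array([[-15,0,8],[15,0,8],[7,0,-45]])
def fit(rows):
    fun=lambda v: np.r_[camtool(pl2tool(pts,v[0],0,v[1],v[2]))[:,1]-rows]
    r=least_squares(fun,[-3,3,0.0]);v=r.x
    print(v.round(3),'res',r.fun.round(2),'tip',pl2tool([[0,0,-57]],v[0],0,v[1],v[2]).round(2),'grip',pl2tool([[0,0,65]],v[0],0,v[1],v[2]).round(2))
    return v
v=fit(np.array([301,250,234.])); 
for k in np.eye(3): fit(np.array([301,250,234.])+k)
print(camtool(pl2tool([[11,-20,65],[-11,-20,65],[7,9.9,-45],[7,-9.9,-45]],v[0],0,v[1],v[2])))
E
```

```text
[[333.82042741 272.10075224]
 [296.03920609 272.10187316]]
[-2.878  9.633  0.024] res [-0. -0.  0.] tip [[-1.54  0.   66.62]] grip [[ -4.41   0.   -55.35]]
[-1.728  6.107  0.021] res [ 0. -0.  0.] tip [[-0.56  0.   63.09]] grip [[ -3.06   0.   -58.88]]
[-4.101 12.082  0.036] res [ 0.  0. -0.] tip [[-2.07  0.   69.05]] grip [[ -6.42   0.   -52.88]]
[-3.352 10.577  0.012] res [ 0. -0.  0.] tip [[-2.67  0.   67.57]] grip [[ -4.13   0.   -54.42]]
[[263.24462724 310.02216563]
 [266.66256443 355.78009275]
 [329.80212872 234.00300793]
 [299.98123993 234.00288891]]
```

```bash
python3 - <<'E'
from h import *
for z0 in (2,3,4,5,6):
    pts=np.array([[-15,0,8],[15,0,8],[7,0,-45]])
    r=least_squares(lambda v:camtool(pl2tool(pts,v[0],0,z0,v[1]))[:,1]-[301,250,234],[-3,0.]);v=r.x
    r6=least_squares(lambda v:camtool(pl2tool(pts[:1],v[0],0,z0,0))[:,1]-[305.8],[-3.])
    print(z0,v.round(3),r.fun.round(2),'tip',pl2tool([[0,0,-57]],v[0],0,z0,v[1]).round(2),'seated x0',r6.x)
a=manip.camera('side');b=manip.camera('scene');cv2.imwrite('pics/side8.png',a);cv2.imwrite('pics/scene8.png',b)
s=manip.observe();M=R.from_quat(s['tcp_rot']);f=lambda *p:M.apply(p)+s['tool_pos'];k=[]
P=[f(0,-10,61),f(0,10,61),[550.1,260,36.5],[560.2,277.3,36.5]]
for n,im in(('side',a),('scene',b)):
    p=proj(n,P);c=p[2].astype(int);print(n,p.round(1).tolist(),c)
    q=cv2.resize(im[c[1]-50:c[1]+50,c[0]-40:c[0]+40],None,fx=5,fy=5,interpolation=cv2.INTER_CUBIC)
    for u in p: cv2.circle(q,tuple(((u-c+[40.5,50.5])*5).astype(int)),1,(0,0,255),-1)
    k.append(q)
cv2.imwrite('pics/chk5.png',np.hstack(k)); st()
E
```

```text
2 [0.069 0.012] [ 1.45 -0.98 -0.38] tip [[ 0.77  0.   59.  ]] seated x0 [-1.94046447]
3 [-0.318  0.014] [ 1.25 -0.85 -0.33] tip [[ 0.47  0.   59.99]] seated x0 [-2.45571649]
4 [-0.704  0.015] [ 1.06 -0.72 -0.28] tip [[ 0.17  0.   60.99]] seated x0 [-2.97096852]
5 [-1.09   0.017] [ 0.86 -0.59 -0.23] tip [[-0.14  0.   61.99]] seated x0 [-3.48622055]
6 [-1.476  0.018] [ 0.67 -0.46 -0.18] tip [[-0.44  0.   62.99]] seated x0 [-4.00147258]
side [[217.8, 288.7], [207.3, 292.5], [231.0, 327.8], [220.5, 332.0]] [230 327]
scene [[390.0, 300.4], [395.0, 305.6], [408.2, 305.0], [413.3, 310.0]] [408 305]
t 9.4 pos [606.9 236.5 143.2] yawY 1.0285 tilt [0.0014 0.0006] F [-0.3 -0.6 -1.6] w 56.6 j [0.37 0.57 0.37 1.37 0.   0.91]
```

View pics/chk5.png

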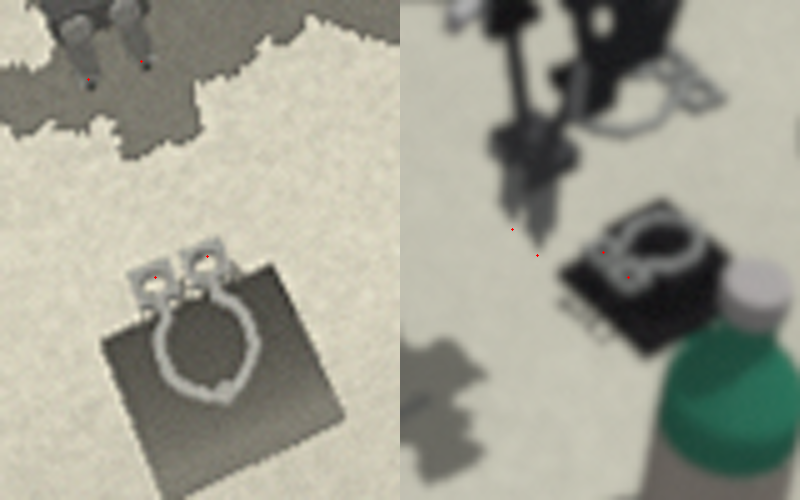

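```bash
python3 -m creep '0.003 0.0005 0 0 0 -0.016; 0.012 0.001 0 0 0 -0.016; 0.025 0.0015 0 0 0 -0.016; 0.038 0.002 0 0 0 -0.016; 0.05 0.0025 0 0 0 -0.016; 0.058 0.0025 0 0 0 -0.016;0.0604 0.0025 0 0 0 -0.016;0.0604 0.0025 0 0 0 -0.016';python3 -m creep '0 0 0.005 0 0 0;0 0 0.015 0 0 0; 0 0 0.023 0 0 0;0 0 0.028 0 0 0; 0 0 0.028 0 0 0; 0 0 0.028 0 0 0';python3 - <<'E'
from h import *
im=manip.camera('wrist');cv2.imwrite('pics/w9.png',im)
a=manip.camera('side');b=manip.camera('scene');cv2.imwrite('pics/side9.png',a);cv2.imwrite('pics/scene9.png',b)
s=manip.observe();M=R.from_quat(s['tcp_rot']);f=lambda *p:M.apply(p)+s['tool_pos'];k=[]
P=[f(0,-10,61),f(0,10,61),[550.1,260,36.5],[560.2,277.3,36.5]]
for n,im in(('side',a),('scene',b)):
    p=proj(n,P);c=p[2].astype(int);print(n,p.round(1).tolist(),c)
    q=cv2.resize(im[c[1]-30:c[1]+30,c[0]-25:c[0]+25],None,fx=8,fy=8,interpolation=cv2.INTER_CUBIC)
    k.append(q)
cv2.imwrite('pics/chk6.png',np.hstack(k)); st()
E
```

```text
clock: 10.2
tool_pos: [555.7, 269.8, 142.5]
tcp_rot: [0.259, 0.966, 0.0, 0.0]
ft_force: [-0.4, -0.4, -1.9]
width: 57.0
clock: 10.8
tool_pos: [555.9, 269.3, 113.9]
tcp_rot: [0.26, 0.966, -0.0, -0.0]
ft_force: [-1.2, 0.2, -1.3]
width: 57.4
side [[228.7, 323.4], [218.1, 327.6], [231.0, 327.8], [220.5, 332.0]] [230 327]
scene [[409.1, 300.5], [414.3, 305.5], [408.2, 305.0], [413.3, 310.0]] [408 305]
t 10.95 pos [556.4 269.6 114.7] yawY 1.045 tilt [0.0009 0.0004] F [-0.7  0.  -2.2] w 57.3 j [ 0.45  0.51  0.2   1.26 -0.    0.98]
```

View pics/chk6.png

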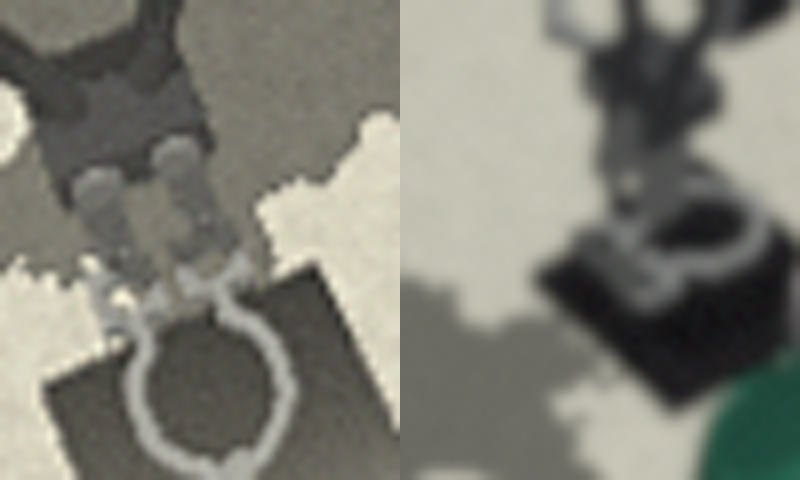

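View pics/w9.png

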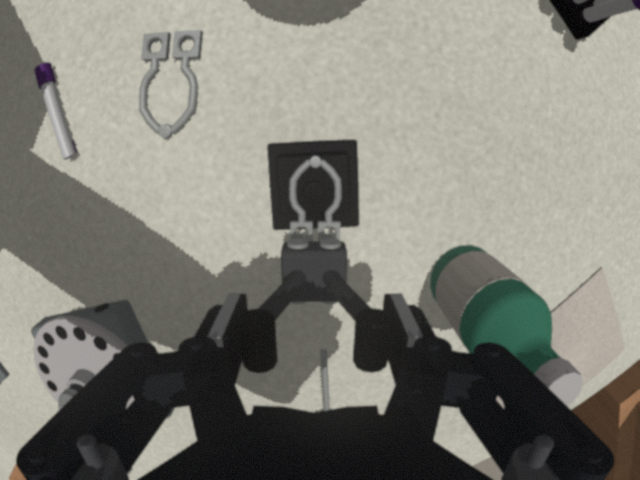

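```bash
python3 - <<'E'
from h import *
im=cv2.imread('pics/w9.png');cv2.imwrite('pics/w9c.png',cv2.convertScaleAbs(cv2.resize(im[215:265,280:350],None,fx=11,fy=11,interpolation=cv2.INTER_CUBIC),alpha=1.6))
a=cv2.imread('pics/side9.png');cv2.imwrite('pics/s9c.png',cv2.convertScaleAbs(cv2.resize(a[308:348,205:255],None,fx=14,fy=14,interpolation=cv2.INTER_CUBIC),alpha=1.3))
# predicted: points at tip xy dropped to z=36.5, in wrist & side
s=manip.observe();M=R.from_quat(s['tcp_rot']);f=lambda *p:M.apply(p)+s['tool_pos']
h=s['tool_pos'][2]-36.5
print('drop',camtool([[0,-10,h],[0,10,h],[0,-10,61],[0,10,61]]).round(1).tolist(), proj('side',[f(0,-10,h),f(0,10,h),f(0,-10,61),f(0,10,61)]).round(1).tolist())
E
```

```text
drop [[301.2, 231.7], [328.6, 231.7], [300.3, 238.6], [329.5, 238.6]] [[230.1, 327.9], [219.6, 332.0], [228.7, 323.4], [218.1, 327.6]]
```

View pics/w9c.png

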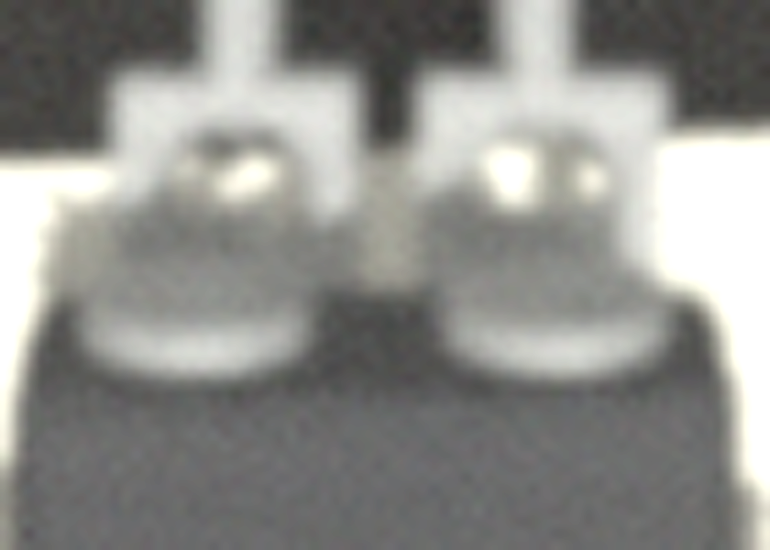

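View pics/s9c.png

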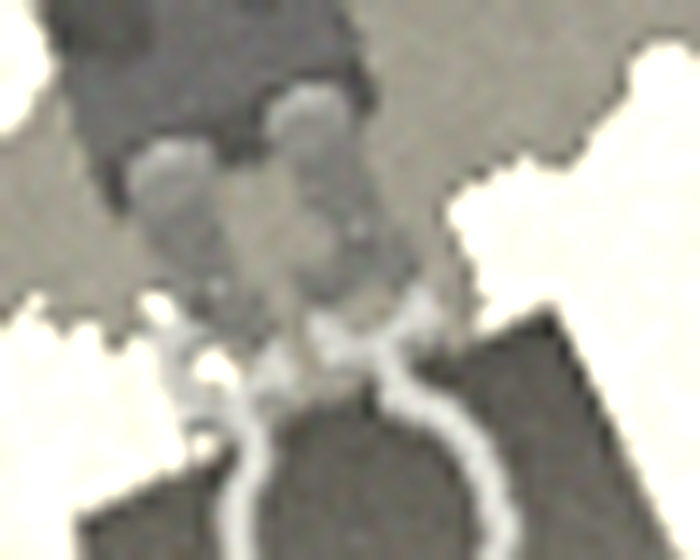

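```bash
python3 -m creep '0.0004 0.0012 0.002 0 0 0;0.0004 0.0012 0.006 0 0 0;0.0004 0.0012 0.01 0 0 0;0.0004 0.0012 0.014 0 0 0;0.0004 0.0012 0.018 0 0 0;0.0004 0.0012 0.018 0 0 0';python3 - <<'E'
from h import *
st()
im=manip.camera('wrist');cv2.imwrite('pics/w10.png',im)
a=manip.camera('side');cv2.imwrite('pics/side10.png',a)
A=cv2.resize(im[200:270,270:360],None,fx=4.4,fy=6,interpolation=cv2.INTER_CUBIC);B=cv2.resize(a[300:345,205:255],None,fx=8,fy=9.333,interpolation=cv2.INTER_CUBIC)
cv2.imwrite('pics/chk7.png',cv2.convertScaleAbs(np.hstack([A,B]),alpha=1.4));st()
E
```

```text
clock: 11.55
tool_pos: [555.7, 270.4, 95.2]
tcp_rot: [0.26, 0.966, -0.001, -0.001]
ft_force: [0.6, 0.4, -1.4]
width: 57.3
t 11.55 pos [555.7 270.4  95.2] yawY 1.045 tilt [-0.0015 -0.0008] F [ 0.6  0.4 -1.4] w 57.3 j [ 0.45  0.53  0.18  1.22 -0.    0.98]
t 11.65 pos [556.1 270.6  96. ] yawY 1.0449 tilt [-0.0004 -0.0002] F [ 0.3 -0.5 -1.3] w 57.2 j [ 0.45  0.53  0.18  1.22 -0.    0.98]
```

View pics/chk7.png

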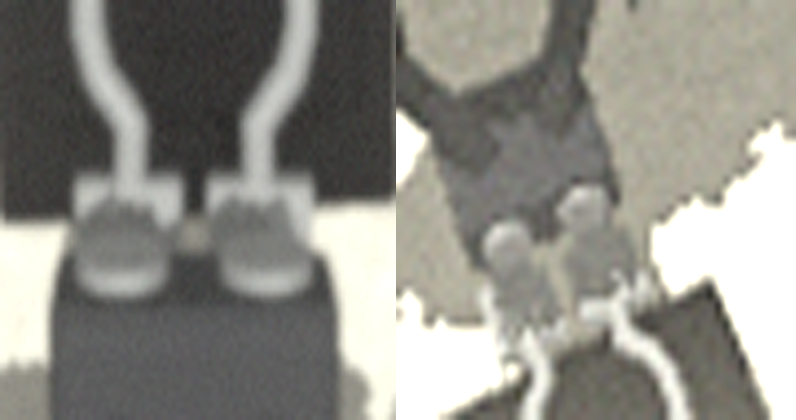

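```bash
python3 -m creep '0 0 0.002 0 0 0;0 0 0.004 0 0 0;0 0 0.0065 0 0 0;0 0 0.0065 0 0 0;0 0 0.0065 0 0 0';python3 - <<'E'
from h import *
st()
im=manip.camera('wrist');cv2.imwrite('pics/w11.png',im)
a=manip.camera('side');cv2.imwrite('pics/side11.png',a)
A=cv2.resize(im[200:270,270:360],None,fx=4.4,fy=6,interpolation=cv2.INTER_CUBIC);B=cv2.resize(a[300:345,205:255],None,fx=8,fy=9.333,interpolation=cv2.INTER_CUBIC)
cv2.imwrite('pics/chk8.png',cv2.convertScaleAbs(np.hstack([A,B]),alpha=1.4));st()
E
```

```text
clock: 12.15
tool_pos: [556.1, 270.6, 89.6]
tcp_rot: [0.26, 0.966, -0.0, -0.0]
ft_force: [0.2, -0.7, -1.2]
width: 56.7
t 12.15 pos [556.1 270.6  89.6] yawY 1.045 tilt [-0.0002 -0.0002] F [ 0.2 -0.7 -1.2] w 56.7 j [ 0.45  0.53  0.17  1.21 -0.    0.98]
t 12.25 pos [556.3 270.7  89.8] yawY 1.045 tilt [0.0001 0.    ] F [-0.   0.4 -1.2] w 57.1 j [ 0.45  0.53  0.17  1.21 -0.    0.98]
```

View pics/chk8.png

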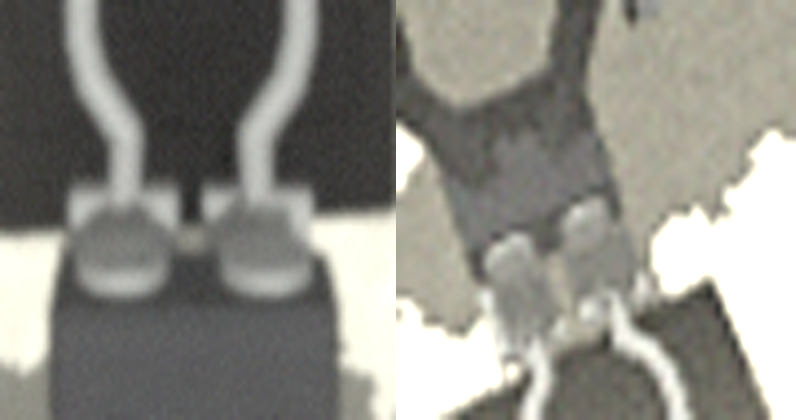

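```bash
python3 -m creep '0 0 0.001 0 0 0;0 0 0.001 0 0 0;0 0 0.001 0 0 0;0 0 0.001 0 0 0;0 0 0.001 0 0 0' 0.044 35;python3 - <<'E'
from h import *
st()
im=manip.camera('wrist');cv2.imwrite('pics/w12.png',im)
a=manip.camera('side');cv2.imwrite('pics/side12.png',a)
A=cv2.resize(im[200:380,230:400],None,fx=2.4,fy=2.4,interpolation=cv2.INTER_CUBIC);B=cv2.resize(a[300:345,205:255],None,fx=7,fy=9.6,interpolation=cv2.INTER_CUBIC)
cv2.imwrite('pics/chk9.png',cv2.convertScaleAbs(np.hstack([A,B]),alpha=1.4));st()
E
```

```text
clock: 12.75
tool_pos: [556.5, 270.7, 89.1]
tcp_rot: [0.26, 0.966, 0.0, 0.0]
ft_force: [-0.2, -0.5, 1.9]
width: 44.0
t 12.75 pos [556.5 270.7  89.1] yawY 1.0449 tilt [0.0007 0.0001] F [-0.2 -0.5  1.9] w 44.0 j [ 0.45  0.53  0.17  1.2  -0.    0.98]
t 12.85 pos [556.5 270.7  89. ] yawY 1.0449 tilt [0.0006 0.0002] F [-0.4 -1.8  2. ] w 44.3 j [ 0.45  0.53  0.17  1.2  -0.    0.98]
```

View pics/chk9.png

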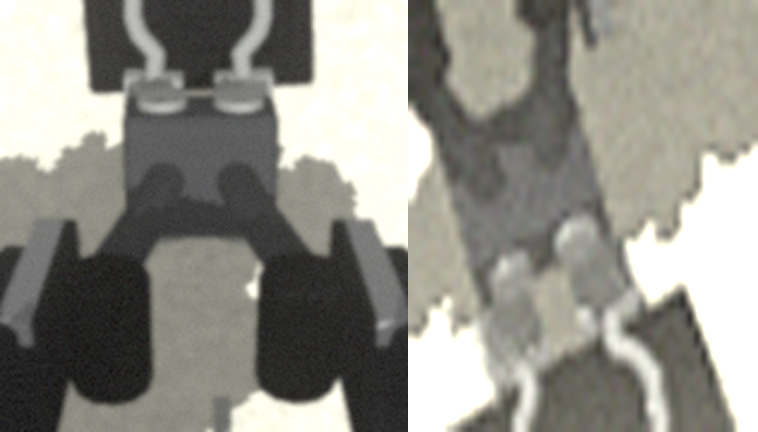

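```bash
python3 -m creep '0 0 -0.001 0 0 0;0 0 -0.0015 0 0 0;0 0 -0.002 0 0 0;0 0 -0.003 0 0 0;0 0 -0.003 0 0 0;0 0 -0.003 0 0 0' 0.027 35;python3 - <<'E'
from h import *
st()
im=manip.camera('wrist');cv2.imwrite('pics/w13.png',im)
a=manip.camera('side');cv2.imwrite('pics/side13.png',a)
A=cv2.resize(im[200:380,230:400],None,fx=2.4,fy=2.4,interpolation=cv2.INTER_CUBIC);B=cv2.resize(a[300:345,205:255],None,fx=7,fy=9.6,interpolation=cv2.INTER_CUBIC)
cv2.imwrite('pics/chk10.png',cv2.convertScaleAbs(np.hstack([A,B]),alpha=1.4));st()
E
```

```text
clock: 13.45
tool_pos: [556.1, 270.8, 91.4]
tcp_rot: [0.26, 0.966, -0.0, -0.0]
ft_force: [0.9, -0.0, 2.2]
width: 27.7
t 13.45 pos [556.1 270.8  91.4] yawY 1.0451 tilt [-0.0004  0.0001] F [ 0.9 -0.   2.2] w 27.7 j [0.45 0.53 0.17 1.21 0.   0.98]
t 13.55 pos [556.1 270.8  91.4] yawY 1.0451 tilt [-0.0004  0.    ] F [ 0.3 -0.   1.9] w 28.0 j [0.45 0.53 0.17 1.21 0.   0.98]
```

View pics/chk10.png

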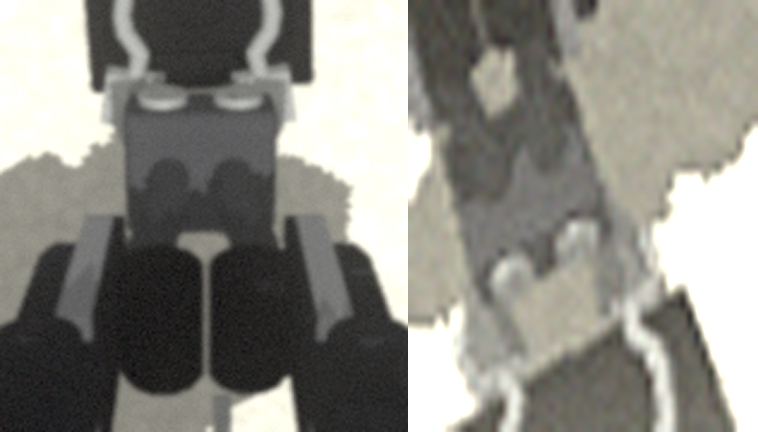

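```bash
python3 -m creep '0 0 -0.002 0 0 0;0 0 -0.006 0 0 0;0 0 -0.012 0 0 0;0 0 -0.02 0 0 0;0 0 -0.03 0 0 0;0 0 -0.04 0 0 0;0 0 -0.048 0 0 0;0 0 -0.05 0 0 0' - 50;python3 - <<'E'
from h import *
st()
im=manip.camera('wrist');cv2.imwrite('pics/w14.png',im)
a=manip.camera('side');cv2.imwrite('pics/side14.png',a)
A=cv2.resize(im[200:380,230:400],None,fx=2.4,fy=2.4,interpolation=cv2.INTER_CUBIC);B=cv2.resize(a[275:345,205:260],None,fx=6.4,fy=6.171,interpolation=cv2.INTER_CUBIC)
cv2.imwrite('pics/chk11.png',cv2.convertScaleAbs(np.hstack([A,B]),alpha=1.4));st()
E
```

```text
clock: 14.35
tool_pos: [557.1, 271.1, 143.6]
tcp_rot: [0.26, 0.966, 0.001, 0.001]
ft_force: [-0.3, -0.3, -1.9]
width: 27.9
t 14.35 pos [557.1 271.1 143.6] yawY 1.045 tilt [0.0027 0.0013] F [-0.3 -0.3 -1.9] w 27.9 j [0.45 0.5  0.26 1.33 0.   0.98]
t 14.45 pos [556.6 270.9 142.4] yawY 1.045 tilt [0.0011 0.0005] F [-0.7 -0.5 -2.8] w 27.8 j [0.45 0.5  0.26 1.32 0.   0.98]
```

View pics/chk11.png

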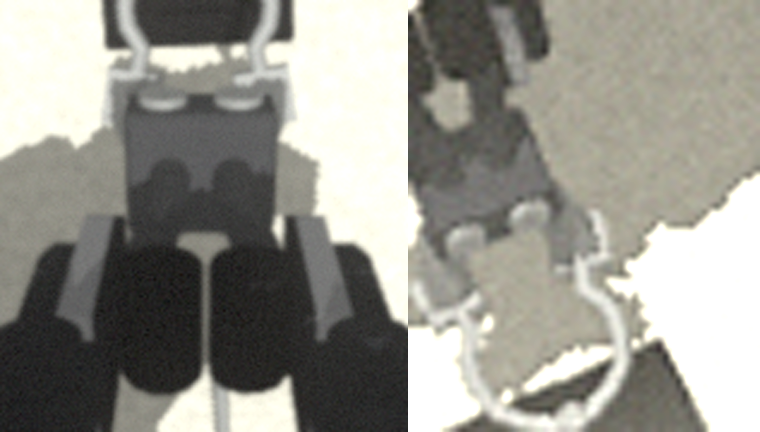

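View pics/w14.png

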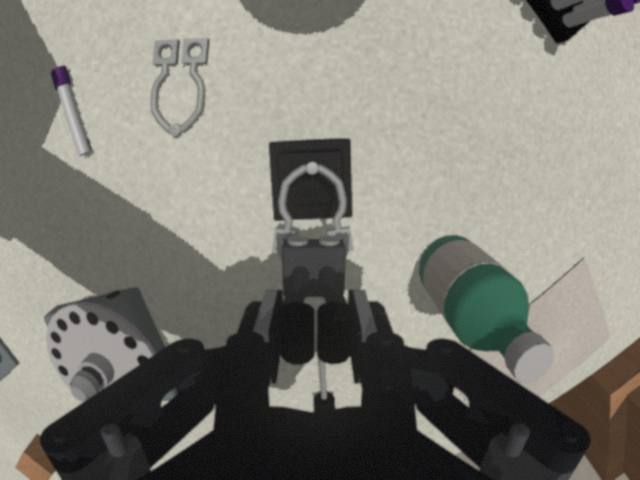

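```bash
python3 -m creep '-0.001 -0.001 -0.01 0 0 0;-0.006 -0.007 -0.022 0 0 0;-0.016 -0.02 -0.032 0 0 0;-0.03 -0.038 -0.038 0 0 0;-0.045 -0.058 -0.04 0 0 0;-0.061 -0.078 -0.04 0 0 0;-0.077 -0.098 -0.04 0 0 0;-0.093 -0.118 -0.04 0 0 0'; python3 -m creep '-0.016 -0.02 0 0 0 0;-0.032 -0.04 0 0 0 0;-0.047 -0.06 0 0 0 0;-0.06 -0.077 0 0 0 0;-0.071 -0.091 0 0 0 0;-0.079 -0.102 0 0 0 0;-0.084 -0.109 0 0 0 0;-0.085 -0.1115 0 0 0 0'; python3 -m creep '0 0 0 0 0 0; 0 0 0 0 0 0; 0 0 0 0 0 0'; python3 - <<'E'
from h import *
st()
im=manip.camera('wrist');cv2.imwrite('pics/w15.png',im)
a=manip.camera('side');cv2.imwrite('pics/side15.png',a);b=manip.camera('scene');cv2.imwrite('pics/scene15.png',b)
c=proj('side',[[572,-3,110]])[0].astype(int);d=proj('scene',[[572,-3,110]])[0].astype(int)
A=cv2.resize(a[c[1]-50:c[1]+50,c[0]-40:c[0]+40],None,fx=5,fy=5,interpolation=cv2.INTER_CUBIC);B=cv2.resize(b[d[1]-50:d[1]+50,d[0]-40:d[0]+40],None,fx=5,fy=5,interpolation=cv2.INTER_CUBIC)
cv2.imwrite('pics/chk12.png',cv2.convertScaleAbs(np.hstack([A,B]),alpha=1.3));st()
E
```

```text
clock: 15.25
tool_pos: [577.8, 119.5, 182.9]
tcp_rot: [0.26, 0.965, 0.0, 0.001]
ft_force: [0.6, 0.7, -1.2]
width: 27.7
clock: 16.05
tool_pos: [595.1, -18.1, 181.8]
tcp_rot: [0.26, 0.966, 0.0, 0.0]
ft_force: [0.0, 0.8, -1.4]
width: 27.8
clock: 16.35
tool_pos: [594.9, -16.2, 181.7]
tcp_rot: [0.259, 0.966, 0.0, -0.0]
ft_force: [0.2, 0.9, -2.1]
width: 27.6
t 16.35 pos [594.9 -16.2 181.7] yawY 1.0464 tilt [-0.0001  0.0002] F [ 0.2  0.9 -2.1] w 27.6 j [-0.03  0.44  0.26  1.39  0.    0.5 ]
t 16.5 pos [595.  -16.5 181.7] yawY 1.046 tilt [-0.0001  0.    ] F [-0.4 -0.8 -1.9] w 28.0 j [-0.03  0.44  0.26  1.39  0.    0.5 ]
```

View pics/w15.png

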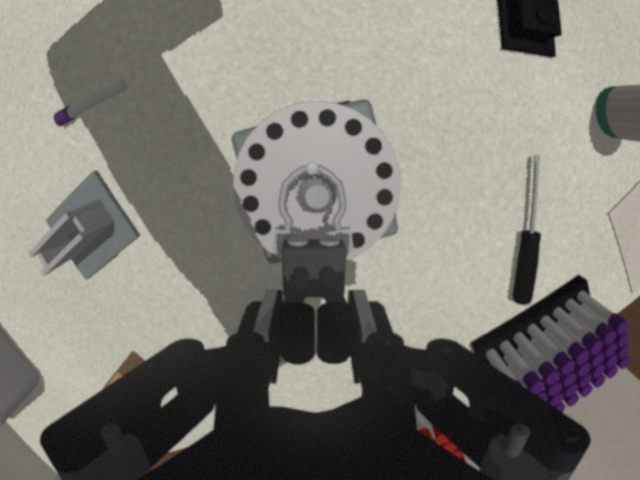

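View pics/chk12.png

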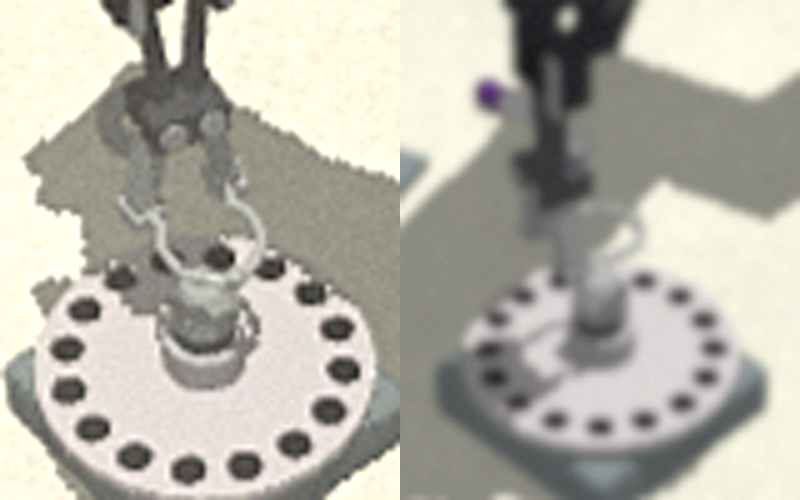

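```bash
python3 - <<'E'
from h import *
im=cv2.imread('pics/w15.png');cv2.imwrite('pics/w15c.png',cv2.convertScaleAbs(cv2.resize(im[150:255,265:365],None,fx=7,fy=7,interpolation=cv2.INTER_CUBIC),alpha=1.3))
E
```

```text
(no output)
```

View pics/w15c.png

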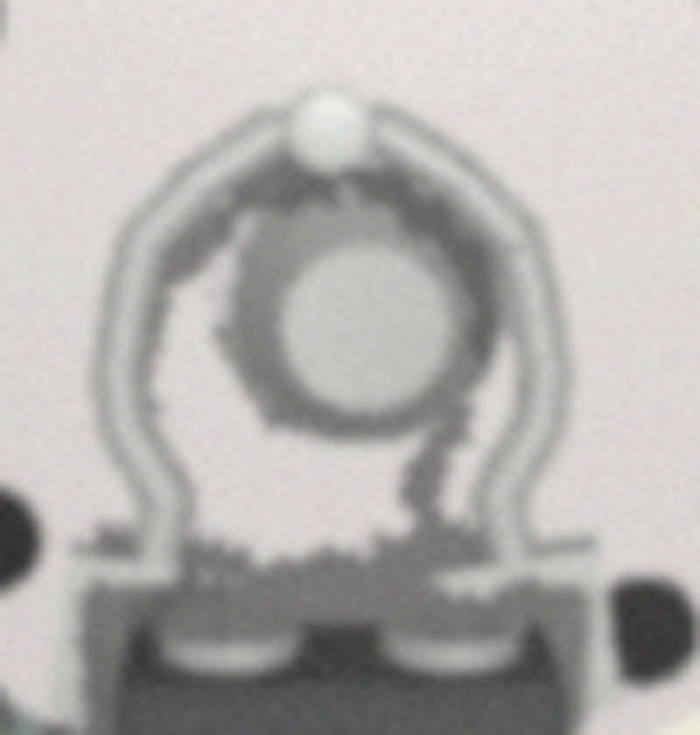

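```bash
cat >> h.py <<'E'
def px2tool(px,z):
    """wrist pixel -> tool-frame point on plane tool z"""
    r=least_squares(lambda v:(camtool([[v[0],v[1],z]])-px).ravel(),[30.,0.]); return np.array([*r.x,z])
E
python3 - <<'E'
from h import *
k=[cv2.convertScaleAbs(cv2.resize(cv2.imread(f'pics/{n}.png')[150:250,265:365],None,fx=3.9,fy=3.9,interpolation=cv2.INTER_CUBIC),alpha=1.6) for n in('w13','w14')]
cv2.imwrite('pics/cmp2.png',np.hstack(k))
z=181.7
for zc in(53,55,57): print('ball',px2tool((312.3,168.6),zc).round(2))
print('spindle',px2tool((317.3,196.7),z-95).round(2))
E
```

```text
ball [48.76 -1.65 53.  ]
ball [48.55 -1.66 55.  ]
ball [48.33 -1.67 57.  ]
spindle [24.37  1.78 86.7 ]
```

View pics/cmp2.png

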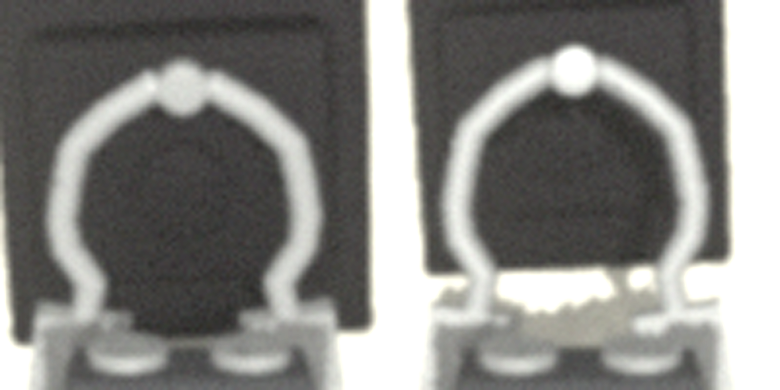

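```bash
python3 - <<'E'
from h import *
a=cv2.imread('pics/side15.png');b=cv2.imread('pics/scene15.png')
c=proj('side',[[585,-10,125]])[0].astype(int);d=proj('scene',[[585,-10,125]])[0].astype(int);print(c,d)
A=cv2.resize(a[c[1]-25:c[1]+25,c[0]-20:c[0]+20],None,fx=10,fy=10,interpolation=cv2.INTER_CUBIC);B=cv2.resize(b[d[1]-25:d[1]+25,d[0]-20:d[0]+20],None,fx=10,fy=10,interpolation=cv2.INTER_CUBIC)
cv2.imwrite('pics/chk13.png',cv2.convertScaleAbs(np.hstack([A,B]),alpha=1.3))
E
```

```text
[300 199] [307 252]
```

View pics/chk13.png

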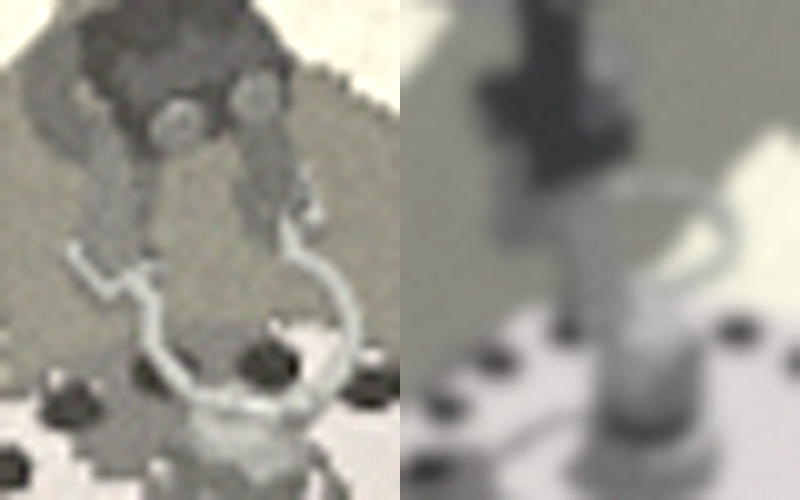

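```bash
python3 - <<'E'
from h import *
s=manip.observe();M=R.from_quat(s['tcp_rot']);f=lambda *p:M.apply(p)+s['tool_pos']
a=cv2.imread('pics/side15.png');b=cv2.imread('pics/scene15.png');c=np.array([300,199]);d=np.array([307,252])
out=[]
for im,n,cc in((a,'side',c),(b,'scene',d)):
    q=cv2.resize(im[cc[1]-25:cc[1]+25,cc[0]-20:cc[0]+20],None,fx=10,fy=10,interpolation=cv2.INTER_CUBIC);q=cv2.convertScaleAbs(q,alpha=1.2)
    for z,col in((51,(0,0,255)),(56,(0,200,0)),(61,(255,0,0))):
        for u in proj(n,[f(*px2tool((312.3,168.6),z)),f(*px2tool((265+105/7,150+380/7),z)),f(*px2tool((265+560/7,150+350/7),z)),f(*px2tool((265+70/7,150+550/7),z)),f(*px2tool((265+597/7,150+545/7),z))]):
            cv2.circle(q,tuple(((u-cc+[20.5,25.5])*10).astype(int)),3,col,-1)
    out.append(q)
cv2.imwrite('pics/chk14.png',np.hstack(out))
E
```

```text
(no output)
```

View pics/chk14.png

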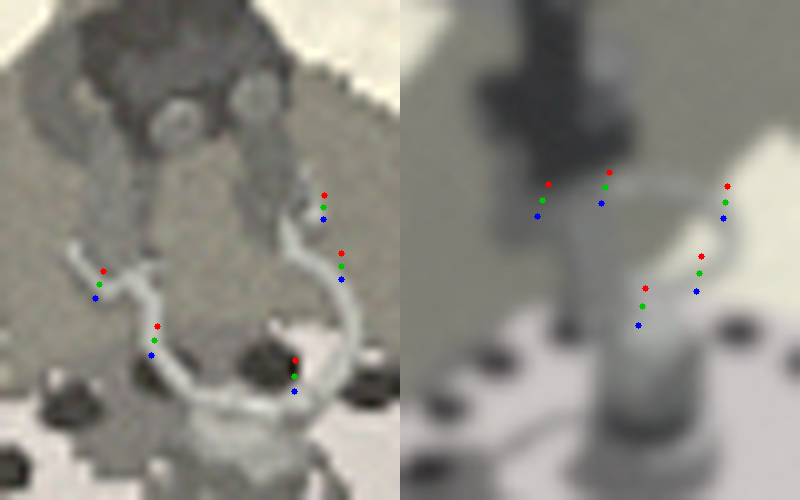

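```bash
python3 -m creep '-0.0004 0.001 0 0 0 0;-0.001 0.0025 0.003 0 0 0;-0.0014 0.0034 0.008 0 0 0;-0.0014 0.0034 0.014 0 0 0;-0.0014 0.0034 0.018 0 0 0;-0.0014 0.0034 0.02 0 0 0;-0.0014 0.0034 0.02 0 0 0;-0.0014 0.0034 0.02 0 0 0'; python3 - <<'E'
from h import *
st()
im=manip.camera('wrist');cv2.imwrite('pics/w16.png',im)
a=manip.camera('side');b=manip.camera('scene')
c=proj('side',[[580,-7,95]])[0].astype(int);d=proj('scene',[[580,-7,95]])[0].astype(int)
W=cv2.resize(im[150:255,265:365],None,fx=4,fy=4.76,interpolation=cv2.INTER_CUBIC)
A=cv2.resize(a[c[1]-25:c[1]+25,c[0]-20:c[0]+20],None,fx=9,fy=10,interpolation=cv2.INTER_CUBIC)
cv2.imwrite('pics/chk15.png',cv2.convertScaleAbs(np.hstack([W,A]),alpha=1.3));st()
E
```

```text
clock: 17.3
tool_pos: [598.0, -14.9, 161.8]
tcp_rot: [0.26, 0.966, 0.0, 0.0]
ft_force: [-0.0, 0.2, -2.6]
width: 28.0
t 17.3 pos [598.  -14.9 161.8] yawY 1.0449 tilt [0.0001 0.    ] F [-0.   0.2 -2.6] w 28.0 j [-0.02  0.45  0.23  1.35  0.    0.5 ]
t 17.45 pos [598.2 -15.  162.1] yawY 1.0449 tilt [ 0.0007 -0.    ] F [ 0.5  0.4 -1. ] w 27.9 j [-0.02  0.45  0.23  1.35 -0.    0.5 ]
```

View pics/chk15.png

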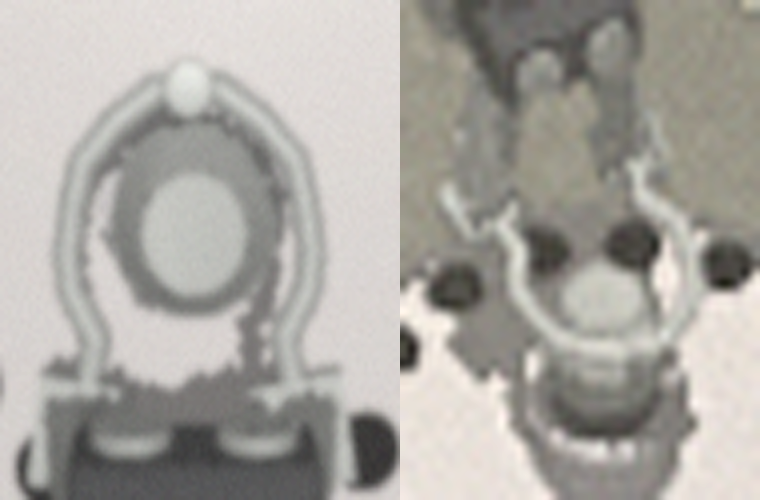

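```bash
python3 - <<'E'
from h import *
print('spindle',px2tool((313.5,199.6),67).round(2),px2tool((313.5,199.6),65).round(2));print([px2tool((312,168.5),z).round(2) for z in(56,60,63)])
E
```

```text
spindle [25.98 -0.95 67.  ] [26.36 -0.94 65.  ]
[array([48.5 , -1.86, 56.  ]), array([48.08, -1.89, 60.  ]), array([47.76, -1.91, 63.  ])]
```

```bash
python3 -m creep '0.0002 0.0008 0.001 0 0 0;0.0002 0.0008 0.004 0 0 0;0.0002 0.0008 0.008 0 0 0;0.0002 0.0008 0.012 0 0 0;0.0002 0.0008 0.016 0 0 0;0.0002 0.0008 0.019 0 0 0;0.0002 0.0008 0.019 0 0 0;0.0002 0.0008 0.019 0 0 0'; python3 - <<'E'
from h import *
st()
im=manip.camera('wrist');cv2.imwrite('pics/w17.png',im)
a=manip.camera('side');b=manip.camera('scene')
c=proj('side',[[580,-7,85]])[0].astype(int);d=proj('scene',[[580,-7,85]])[0].astype(int)
W=cv2.resize(im[150:255,265:365],None,fx=3,fy=4.76,interpolation=cv2.INTER_CUBIC)
f=lambda a,c:cv2.resize(a[c[1]-25:c[1]+25,c[0]-20:c[0]+20],None,fx=6.2,fy=10,interpolation=cv2.INTER_CUBIC)
cv2.imwrite('pics/chk16.png',cv2.convertScaleAbs(np.hstack([W,f(a,c),f(b,d)]),alpha=1.3));st()
E
```

```text
clock: 18.25
tool_pos: [598.1, -14.2, 142.6]
tcp_rot: [0.26, 0.966, -0.0, -0.0]
ft_force: [0.6, 0.6, -1.0]
width: 27.6
t 18.25 pos [598.1 -14.2 142.6] yawY 1.0449 tilt [-0.0001  0.    ] F [ 0.6  0.6 -1. ] w 27.6 j [-0.02  0.46  0.19  1.3  -0.    0.5 ]
t 18.4 pos [598.3 -14.1 143. ] yawY 1.045 tilt [ 0.0005 -0.    ] F [-0.3 -0.3 -2.7] w 28.0 j [-0.02  0.46  0.19  1.3  -0.    0.5 ]
```

View pics/chk16.png

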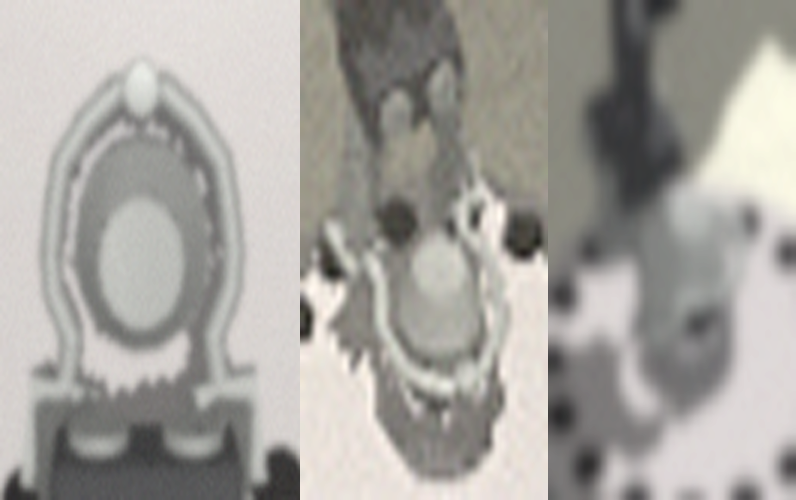

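```bash
python3 -m creep '0 0.0003 0.002 0 0 0;0 0.0003 0.005 0 0 0;0 0.0003 0.008 0 0 0;0 0.0003 0.011 0 0 0;0 0.0003 0.013 0 0 0;0 0.0003 0.014 0 0 0;0 0.0003 0.014 0 0 0;0 0.0003 0.014 0 0 0'; python3 - <<'E'
from h import *
st()
im=manip.camera('wrist');cv2.imwrite('pics/w18.png',im)
a=manip.camera('side');cv2.imwrite('pics/side18.png',a);b=manip.camera('scene');cv2.imwrite('pics/scene18.png',b)
c=proj('side',[[580,-7,75]])[0].astype(int);d=proj('scene',[[580,-7,75]])[0].astype(int)
f=lambda a,c:cv2.resize(a[c[1]-25:c[1]+25,c[0]-20:c[0]+20],None,fx=10,fy=10,interpolation=cv2.INTER_CUBIC)
cv2.imwrite('pics/chk17.png',cv2.convertScaleAbs(np.hstack([f(a,c),f(b,d)]),alpha=1.3))
cv2.imwrite('pics/w18c.png',cv2.convertScaleAbs(cv2.resize(im[150:255,265:365],None,fx=6,fy=5,interpolation=cv2.INTER_CUBIC),alpha=1.3))
st()
E
```

```text
clock: 19.2
tool_pos: [598.4, -13.8, 128.8]
tcp_rot: [0.26, 0.966, 0.0, 0.0]
ft_force: [-0.0, -0.2, -2.7]
width: 27.7
t 19.2 pos [598.4 -13.8 128.8] yawY 1.045 tilt [0.0002 0.    ] F [-0.  -0.2 -2.7] w 27.7 j [-0.02  0.47  0.17  1.27  0.    0.5 ]
t 19.35 pos [598.4 -13.8 128.9] yawY 1.045 tilt [0.0004 0.    ] F [-0.2 -0.4 -2.7] w 27.8 j [-0.02  0.47  0.17  1.27  0.    0.5 ]
```

View pics/chk17.png

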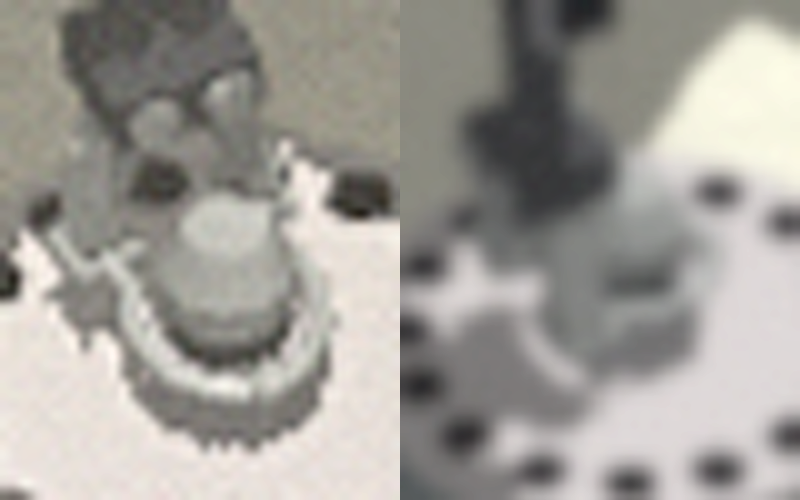

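View pics/w18c.png

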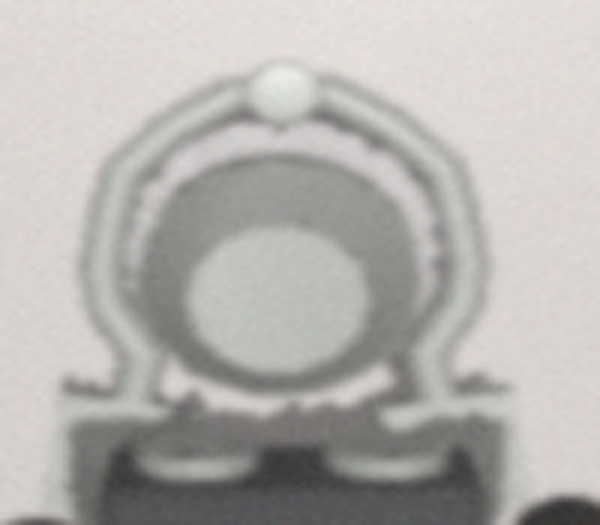

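```bash
python3 - <<'E'
from h import *
print('spindle',px2tool((311.7,210),34).round(2),px2tool((311.7,210),33).round(2))
E
python3 -m creep '0 0 0.001 0 0 0;0 0 0.002 0 0 0;0 0 0.003 0 0 0;0 0 0.003 0 0 0;0 0 0.003 0 0 0'; python3 - <<'E'
from h import *
st()
im=manip.camera('wrist');cv2.imwrite('pics/w19.png',im)
a=manip.camera('side');cv2.imwrite('pics/side19.png',a);b=manip.camera('scene');cv2.imwrite('pics/scene19.png',b)
c=proj('side',[[580,-7,75]])[0].astype(int);d=proj('scene',[[580,-7,75]])[0].astype(int)
f=lambda a,c:cv2.resize(a[c[1]-25:c[1]+25,c[0]-20:c[0]+20],None,fx=10,fy=10,interpolation=cv2.INTER_CUBIC)
cv2.imwrite('pics/chk18.png',cv2.convertScaleAbs(np.hstack([f(a,c),f(b,d)]),alpha=1.3))
st()
E
```

```text
spindle [26.01 -1.91 34.  ] [26.23 -1.9  33.  ]
clock: 19.85
tool_pos: [598.1, -13.8, 125.6]
tcp_rot: [0.26, 0.966, -0.0, -0.0]
ft_force: [-0.4, -0.4, -1.7]
width: 27.6
t 19.85 pos [598.1 -13.8 125.6] yawY 1.045 tilt [-0.0004  0.    ] F [-0.4 -0.4 -1.7] w 27.6 j [-0.02  0.47  0.16  1.26  0.    0.5 ]
t 20.0 pos [598.2 -13.8 125.7] yawY 1.045 tilt [-0.0002  0.    ] F [-0.6 -0.7 -2.1] w 27.6 j [-0.02  0.47  0.16  1.26  0.    0.5 ]
```

View pics/chk18.png

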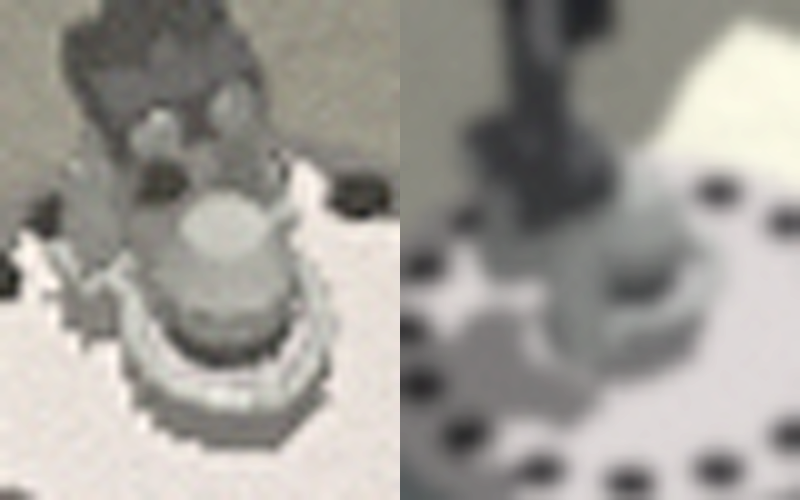

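```bash
for k in 1; do python3 -m creep '0 0 0.0008 0 0 0;0 0 0.0015 0 0 0;0 0 0.0015 0 0 0;0 0 0.0015 0 0 0'; done; python3 - <<'E'
from h import *
F=[]
for k in range(5): manip.camera('wrist'); F.append(manip.observe()['ft_force'][2].round(1))
print(F);st()
im=manip.camera('wrist');cv2.imwrite('pics/w20.png',im)
a=manip.camera('side');cv2.imwrite('pics/side20.png',a)
c=proj('side',[[580,-7,75]])[0].astype(int)
f=lambda a,c:cv2.resize(a[c[1]-25:c[1]+25,c[0]-20:c[0]+20],None,fx=10,fy=10,interpolation=cv2.INTER_CUBIC)
W=cv2.resize(im[150:255,265:365],None,fx=4,fy=4.762,interpolation=cv2.INTER_CUBIC)
cv2.imwrite('pics/chk19.png',cv2.convertScaleAbs(np.hstack([f(a,c),W]),alpha=1.3))
E
```

```text
clock: 20.4
tool_pos: [598.3, -13.9, 124.2]
tcp_rot: [0.26, 0.966, -0.0, 0.0]
ft_force: [-0.6, 0.6, -1.7]
width: 27.9
[np.float64(-2.2), np.float64(-1.4), np.float64(-1.7), np.float64(-1.5), np.float64(-1.3)]
t 20.65 pos [598.3 -13.9 124.2] yawY 1.045 tilt [ 0.0001 -0.0001] F [-0.1 -0.4 -1.3] w 27.7 j [-0.02  0.47  0.16  1.26 -0.    0.5 ]
```

View pics/chk19.png

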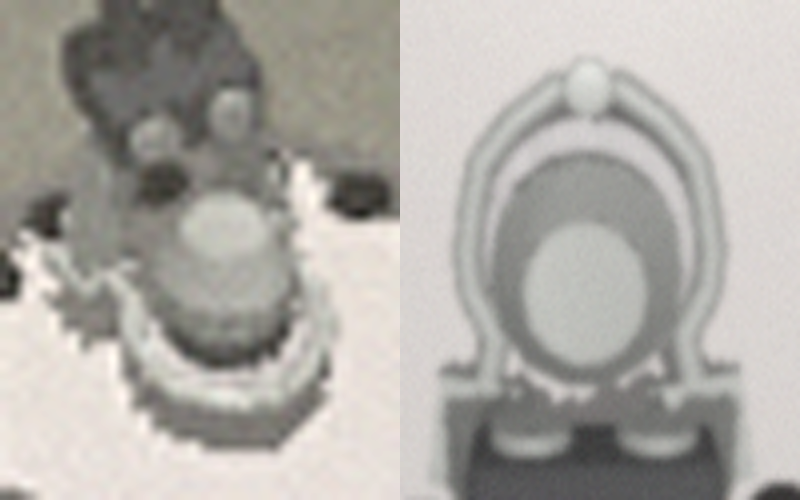

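```bash
python3 -m creep '0 0 0.0005 0 0 0;0 0 0.001 0 0 0;0 0 0.0015 0 0 0;0 0 0.0015 0 0 0'; python3 - <<'E'
from h import *
F=[]
for k in range(5): manip.camera('wrist'); F.append(manip.observe()['ft_force'][2].round(1))
print(F);st()
im=manip.camera('wrist');cv2.imwrite('pics/w21.png',im)
a=manip.camera('side');cv2.imwrite('pics/side21.png',a)
b=manip.camera('scene');cv2.imwrite('pics/scene21.png',b)
c=proj('side',[[580,-7,75]])[0].astype(int)
f=lambda a:cv2.resize(a[c[1]-25:c[1]+25,c[0]-20:c[0]+20],None,fx=6.5,fy=10,interpolation=cv2.INTER_CUBIC)
k=[f(cv2.imread(f'pics/side{n}.png')) for n in(18,20,21)]
cv2.imwrite('pics/chk20.png',cv2.convertScaleAbs(np.hstack(k),alpha=1.3))
E
```

```text
clock: 21.15
tool_pos: [598.3, -13.9, 122.6]
tcp_rot: [0.26, 0.966, -0.0, -0.0]
ft_force: [0.2, -0.5, -1.2]
width: 27.8
[np.float64(-1.5), np.float64(-1.5), np.float64(-1.0), np.float64(-2.0), np.float64(-0.3)]
t 21.4 pos [598.3 -13.9 122.7] yawY 1.045 tilt [-0. -0.] F [-0.1  0.4 -0.3] w 27.6 j [-0.02  0.47  0.16  1.26 -0.    0.5 ]
```

View pics/chk20.png

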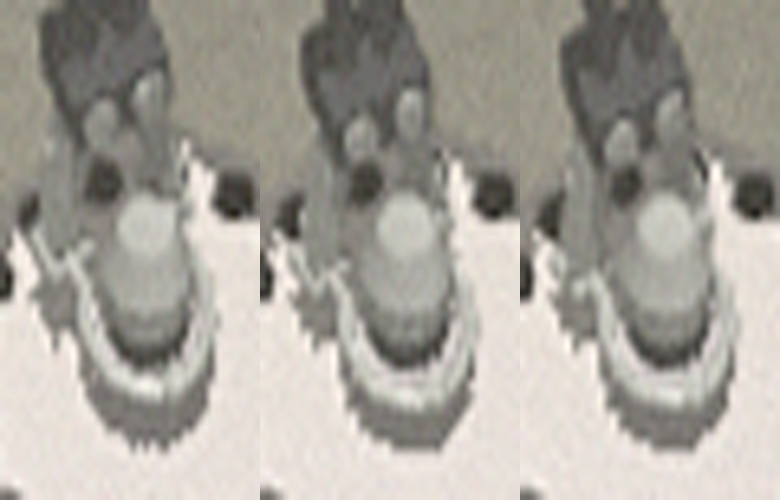

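```bash
python3 -m creep '0 0 0.0005 0 0 0;0 0 0.001 0 0 0;0 0 0.0012 0 0 0;0 0 0.0012 0 0 0;0 0 0.0012 0 0 0'; python3 - <<'E'
from h import *
F=[]
for k in range(6): manip.camera('wrist'); F.append(manip.observe()['ft_force'].round(1))
print(np.mean(F,0).round(2));st()
im=manip.camera('wrist');cv2.imwrite('pics/w22.png',im)
a=manip.camera('side');cv2.imwrite('pics/side22.png',a)
c=proj('side',[[580,-7,75]])[0].astype(int)
A=cv2.resize(a[c[1]-25:c[1]+25,c[0]-20:c[0]+20],None,fx=10,fy=10,interpolation=cv2.INTER_CUBIC)
W=cv2.resize(im[150:255,265:365],None,fx=4,fy=4.762,interpolation=cv2.INTER_CUBIC)
cv2.imwrite('pics/chk21.png',cv2.convertScaleAbs(np.hstack([A,W]),alpha=1.3))
E
```

```text
clock: 22.05
tool_pos: [598.3, -13.9, 121.5]
tcp_rot: [0.26, 0.966, -0.0, 0.0]
ft_force: [0.2, -0.6, -1.0]
width: 27.9
[-0.05 -0.55 -1.27]
t 22.35 pos [598.3 -13.9 121.5] yawY 1.045 tilt [ 0.0001 -0.    ] F [-0.1 -0.6 -1.7] w 27.6 j [-0.02  0.47  0.15  1.25 -0.    0.5 ]
```

View pics/chk21.png

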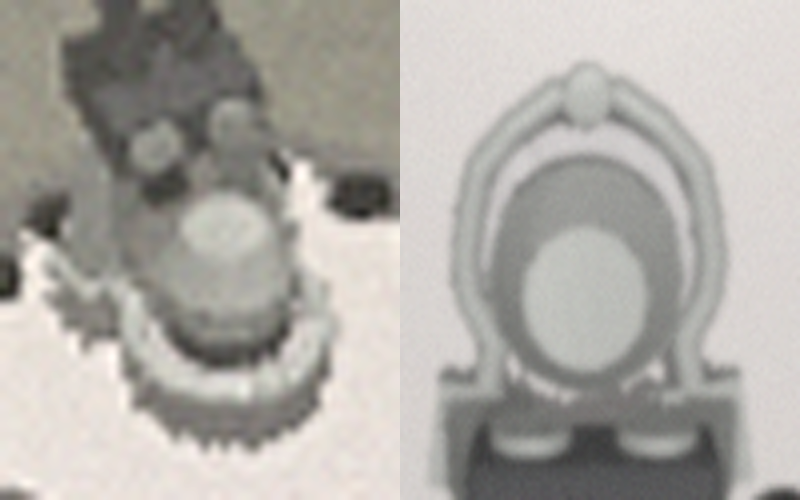

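```bash
python3 -m creep '0 0 0.0005 0 0 0;0 0 0.001 0 0 0;0 0 0.0013 0 0 0;0 0 0.0013 0 0 0;0 0 0.0013 0 0 0'; python3 - <<'E'
from h import *
F=[]
for k in range(8): manip.camera('side'); F.append(manip.observe()['ft_force'].round(1))
print(np.mean(F,0).round(2));st()
E
```

```text
clock: 22.95
tool_pos: [598.4, -13.9, 120.3]
tcp_rot: [0.26, 0.966, -0.0, 0.0]
ft_force: [0.2, -0.1, -0.8]
width: 27.9
[-0.09 -0.56 -0.7 ]
t 23.35 pos [598.3 -13.9 120.2] yawY 1.045 tilt [ 0.0001 -0.0001] F [-0.6 -0.7  0.3] w 27.9 j [-0.02  0.47  0.15  1.25 -0.    0.5 ]
```

```bash
python3 - <<'E'
from h import *
im=manip.camera('wrist');cv2.imwrite('pics/w23.png',im)
a=manip.camera('side');cv2.imwrite('pics/side23.png',a)
b=manip.camera('scene');cv2.imwrite('pics/scene23.png',b)
s=manip.observe();M=R.from_quat(s['tcp_rot']);r=lambda *p:M.apply(p)
c=proj('side',[[580,-7,75]])[0].astype(int)
# spindle top center in side crop10 at (225,225)
px=(c[0]-20+22.3,c[1]-25+22.4); C=onz('side',px,95);print(C)
S=14
q=cv2.resize(a[c[1]-25:c[1]+20,c[0]-22:c[0]+18],None,fx=S,fy=S,interpolation=cv2.INTER_CUBIC);q=cv2.convertScaleAbs(q,alpha=1.3)
def put(P,col):
    for u in proj('side',P): cv2.circle(q,tuple(((u-c+[22.5,25.5])*S).astype(int)),2,col,-1)
th=np.linspace(0,2*np.pi,60)
for rad,z,col in((9,95,(0,0,255)),(15,75,(0,0,255)),(18,64,(255,0,0))): put(np.c_[C[0]+rad*np.cos(th),C[1]+rad*np.sin(th),0*th+z],col)
# clip flat at 66.5: ball at tool(+22.2), ears outer corners relative center: ear eyes x -26.5, y +-14.5
for z,col in((66.5,(0,255,0)),(71.5,(0,255,255))):
    put([np.r_[C[:2],z]+r(x,y,0) for x,y in((22.2,0),(-18.5,-22),(-18.5,22),(-2,-20),(-2,20))],col)
cv2.imwrite('pics/chk22.png',q)
cv2.imwrite('pics/w23c.png',cv2.convertScaleAbs(cv2.resize(im[150:255,265:365],None,fx=6,fy=5.7,interpolation=cv2.INTER_CUBIC),alpha=1.3))
E
```

```text
[ 5.71318175e+02 -1.49667243e-01  9.50000000e+01]
```

View pics/chk22.png

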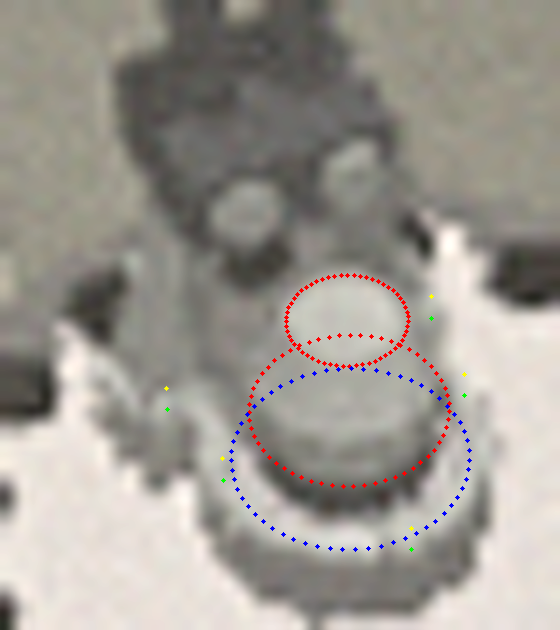

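View pics/w23c.png

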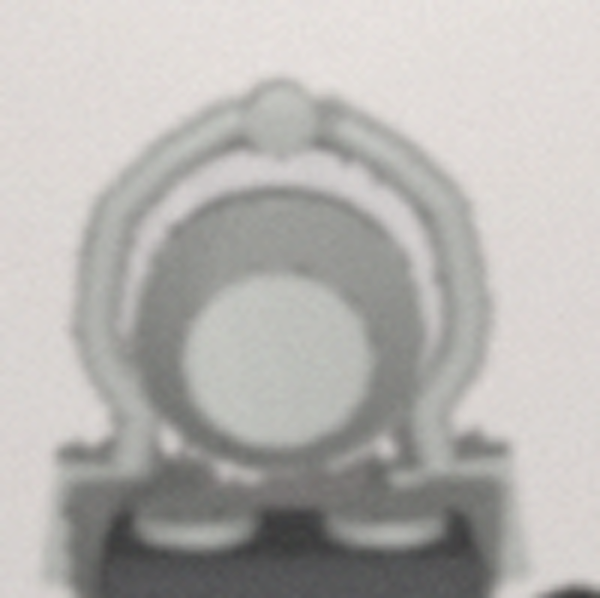

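```bash
python3 -m creep '0 0 0.0005 0 0 0;0 0 0.001 0 0 0;0 0 0.0012 0 0 0;0 0 0.0012 0 0 0;0 0 0.0012 0 0 0'; python3 - <<'E'
from h import *
F=[]
for k in range(8): im=manip.camera('wrist'); F.append(manip.observe()['ft_force'].round(1))
print(np.mean(F,0).round(2));st()
cv2.imwrite('pics/w24.png',im)
k=[cv2.resize(cv2.imread(f'pics/{n}.png')[150:255,265:365],None,fx=2.6,fy=5,interpolation=cv2.INTER_CUBIC) for n in('w13','w22','w24')]
cv2.imwrite('pics/cmp3.png',cv2.convertScaleAbs(np.hstack(k),alpha=1.3))
E
```

```text
clock: 24.0
tool_pos: [598.3, -13.9, 119.1]
tcp_rot: [0.26, 0.966, -0.0, 0.0]
ft_force: [-0.1, -1.7, -0.1]
width: 27.9
[-0.09 -0.69  0.46]
t 24.4 pos [598.3 -13.9 119. ] yawY 1.045 tilt [ 0.0001 -0.    ] F [-0.2 -1.4 -0.1] w 27.8 j [-0.02  0.47  0.15  1.25 -0.    0.5 ]
```

View pics/cmp3.png

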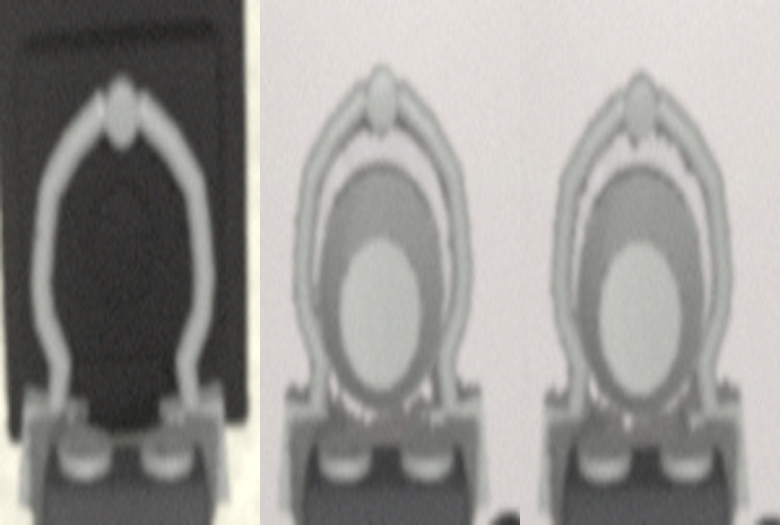

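```bash
python3 - <<'E'
from h import *
a=np.mean([manip.camera('side').astype(float) for _ in range(4)],0).astype(np.uint8);cv2.imwrite('pics/side25.png',a)
im=np.mean([manip.camera('wrist').astype(float) for _ in range(3)],0).astype(np.uint8);cv2.imwrite('pics/w25.png',im)
st()
cv2.imwrite('pics/s25c.png',cv2.convertScaleAbs(cv2.resize(a[195:245,280:330],None,fx=12,fy=12,interpolation=cv2.INTER_CUBIC),alpha=1.2))
cv2.imwrite('pics/w25c.png',cv2.convertScaleAbs(cv2.resize(im[155:255,265:365],None,fx=6,fy=6,interpolation=cv2.INTER_CUBIC),alpha=1.2))
E
```

```text
t 24.75 pos [598.3 -13.9 119. ] yawY 1.045 tilt [ 0. -0.] F [-0.1 -1.2  0.3] w 27.6 j [-0.02  0.47  0.15  1.25 -0.    0.5 ]
```

View pics/s25c.png

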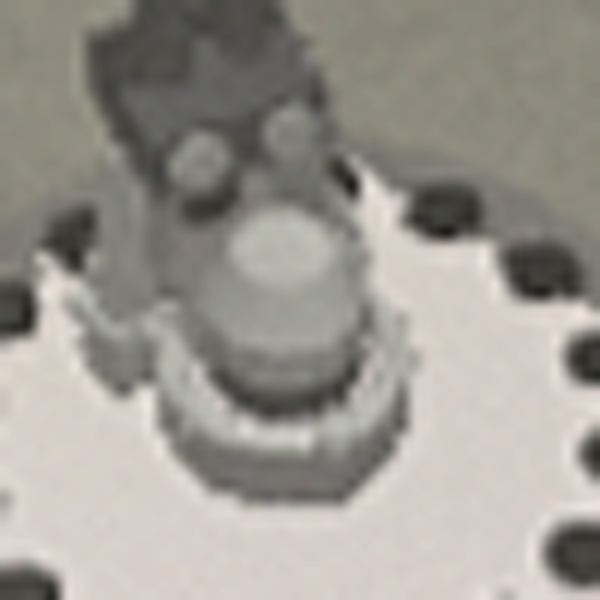

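View pics/w25c.png

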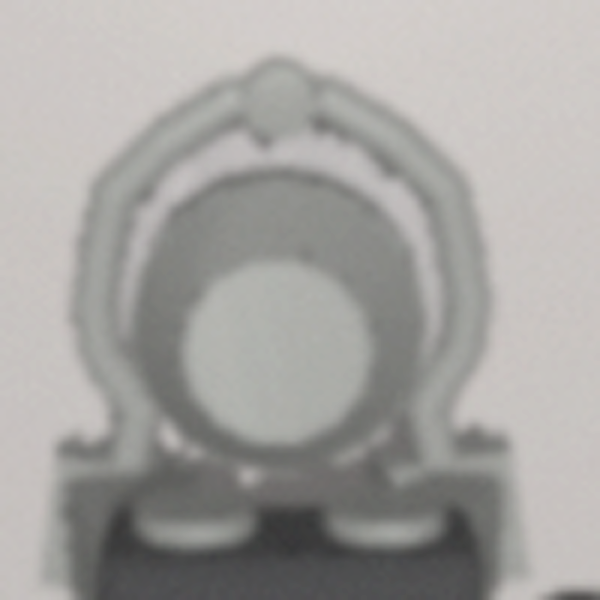

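```bash
python3 - <<'E'
from h import *
s=manip.observe();M=R.from_quat(s['tcp_rot']);zt=s['tool_pos'][2]
a=cv2.imread('pics/side25.png')
W=np.array([(280,97),(100,190),(465,195),(88,330),(478,330),(125,420),(437,425),(60,462),(505,462)])/6+[265,155]
sp=px2tool((311.2,213.8),zt-95); wsp=M.apply(sp)+s['tool_pos']; off=np.array([303.6,215.6])-proj('side',[wsp])[0]; print('side bias px',off,sp.round(2),wsp.round(1))
out=[]
S=12
for t in(-0.12,0,0.12):
    q=cv2.convertScaleAbs(cv2.resize(a[200:240,282:318],None,fx=7.2,fy=S,interpolation=cv2.INTER_CUBIC),alpha=1.2)
    for p in W:
        z=zt-66.5
        for _ in range(5):
            P=px2tool(p,z); z=zt-(66.5+t*(P[0]-26))
        u=proj('side',[M.apply(P)+s['tool_pos']])[0]+off
        cv2.circle(q,(int((u[0]-282+.5)*7.2),int((u[1]-200+.5)*S)),2,(0,0,255),-1)
    out.append(q)
cv2.imwrite('pics/chk23.png',np.hstack(out))
E
```

```text
side bias px [0.9429582  1.64974712] [26.   -2.12 24.02] [574.8  -2.7  95. ]
```

View pics/chk23.png

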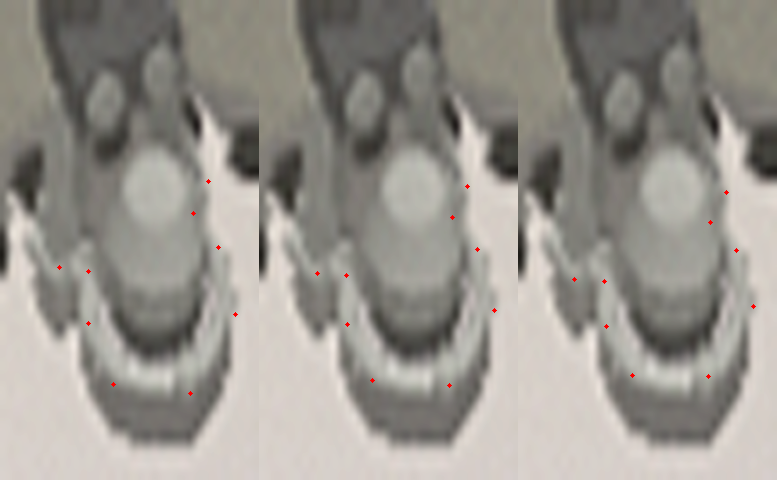

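```bash
python3 -m creep '0 0 -0.0005 0 0 0;0 0 -0.0015 0 0 0;0 0 -0.0025 0 0 0;0 0 -0.0025 0 0 0;0 0 -0.0025 0 0 0'; cat > ov.py <<'E'
from h import *
F=[];A=[];B=[]
for _ in range(3): A.append(manip.camera('side').astype(float));F.append(manip.observe()['ft_force'])
for _ in range(2): B.append(manip.camera('wrist').astype(float));F.append(manip.observe()['ft_force'])
print(np.mean(F,0).round(2));st()
cv2.imwrite('pics/side26.png',np.mean(A,0).astype(np.uint8));im=np.mean(B,0).astype(np.uint8);cv2.imwrite('pics/w26.png',im)
cv2.imwrite('pics/w26c.png',cv2.convertScaleAbs(cv2.resize(im[155:255,265:365],None,fx=6,fy=6,interpolation=cv2.INTER_CUBIC),alpha=1.2))
E
python3 ov.py
```

```text
clock: 25.25
tool_pos: [598.2, -13.8, 121.4]
tcp_rot: [0.26, 0.966, 0.0, -0.0]
ft_force: [0.1, -0.9, -0.9]
width: 27.8
[ 0.21  0.31 -1.58]
t 25.5 pos [598.2 -13.8 121.5] yawY 1.045 tilt [-0.0001  0.0001] F [ 0.5  0.5 -1.8] w 27.5 j [-0.02  0.47  0.15  1.25  0.    0.5 ]
```

View pics/w26c.png

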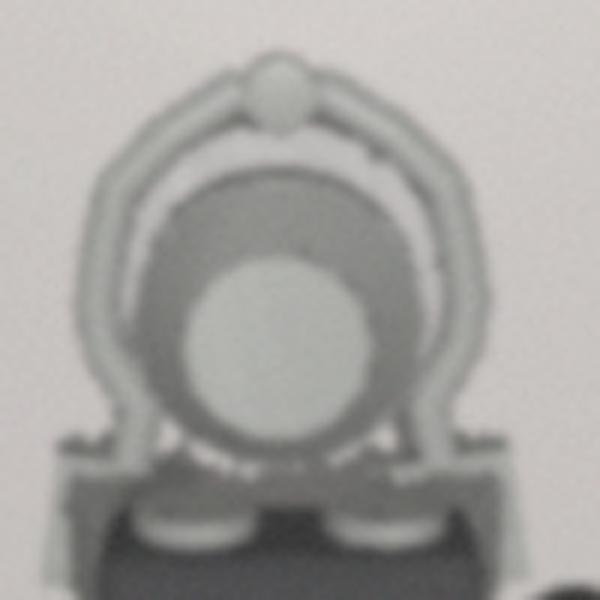

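```bash
cat > ov2.py <<'E'
from h import *
import sys
s=manip.observe();M=R.from_quat(s['tcp_rot']);zt=s['tool_pos'][2]
a=cv2.imread('pics/side26.png')
def run(sp_w,sp_s,poly,zc,ts,name):
    f=lambda p:np.array(p)/6+[265,155]
    sp=px2tool(f(sp_w),zt-95);wsp=M.apply(sp)+s['tool_pos'];off=np.array(sp_s)-proj('side',[wsp])[0];print('bias',off.round(2),'spindle tool',sp.round(2))
    out=[]
    for t in ts:
        S=12;q=cv2.convertScaleAbs(cv2.resize(a[203:240,284:316],None,fx=S,fy=S,interpolation=cv2.INTER_CUBIC),alpha=1.2)
        pts=[]
        for p in poly:
            z=zt-zc
            for _ in range(4):
                P=px2tool(f(p),z); z=zt-(zc+t*(P[0]-26))
            u=proj('side',[M.apply(P)+s['tool_pos']])[0]+off
            pts.append(((u-[284,203]+.5)*S).astype(int))
        cv2.polylines(q,[np.array(pts)],False,(0,0,255),1)
        out.append(q)
    cv2.imwrite(name,cv2.resize(np.hstack(out),None,fx=800/(384*len(ts)),fy=1))
E
python3 - <<'E'
from ov2 import *
cv2.imwrite('pics/s26c.png',cv2.convertScaleAbs(cv2.resize(a[203:240,284:316],None,fx=16,fy=16,interpolation=cv2.INTER_CUBIC),alpha=1.2))
poly=[(60,462),(130,465),(130,415),(95,325),(105,187),(280,92),(462,193),(472,325),(435,420),(437,463),(505,460)]
run((278,349),(303.6,215.6),poly,66.5,(-0.12,0,0.12),'pics/chk24.png')
E
```

```text
bias [1.   1.67] spindle tool [25.81 -2.06 26.47]
```

View pics/chk24.png

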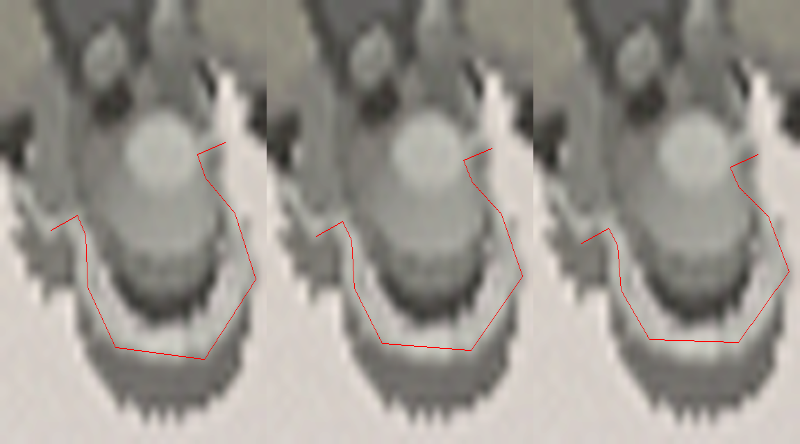

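View pics/s26c.png

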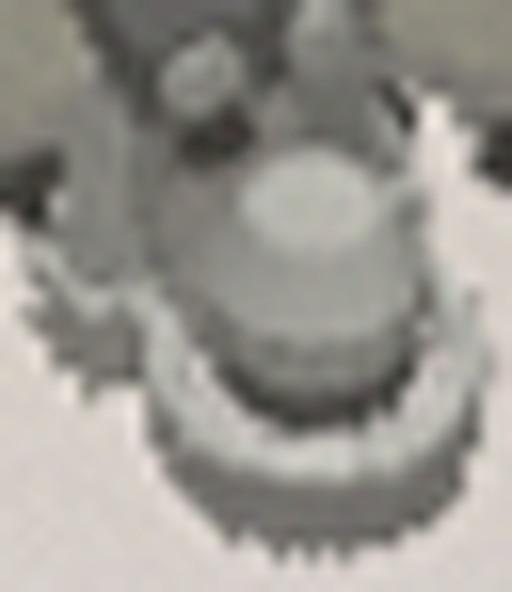

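```bash
python3 - <<'E'
from h import *
print(px2tool((311.67,170.33),55).round(2), 'ring sides',px2tool((265+82/6,155+300/6),55).round(2),px2tool((265+485/6,155+300/6),55).round(2),'ears',px2tool((275,232),55),px2tool((349.2,231.7),55))
print('spindle 30dia edge at z~84', px2tool((265+137/6,155+320/6),121.5-80).round(2),px2tool((265+420/6,155+320/6),121.5-80).round(2))
E
```

```text
[47.43 -2.06 55.  ] ring sides [ 24.77 -23.67  55.  ] [24.75 20.2  55.  ] ears [  6.42356805 -26.59195711  55.        ] [ 6.62632104 22.84350853 55.        ]
spindle 30dia edge at z~84 [ 25.44 -16.7   41.5 ] [25.42 12.39 41.5 ]
```

```bash
python3 -m creep '0.0003 0 0.0003 0 0 0;0.0005 0 0.0005 0 0 0;0.0005 0 0.0005 0 0 0;0.0005 0 0.0005 0 0 0;0.0005 0 0.0005 0 0 0;0.0005 0 0.0005 0 0 0'; python3 ov.py; python3 - <<'E'
from h import *
b=manip.camera('scene');d=proj('scene',[[580,-7,75]])[0].astype(int);a=cv2.imread('pics/side26.png')
f=lambda a,c:cv2.resize(a[c[1]-40:c[1]+30,c[0]-25:c[0]+25],None,fx=8,fy=8,interpolation=cv2.INTER_CUBIC)
cv2.imwrite('pics/fin.png',cv2.convertScaleAbs(np.hstack([f(a,(302,222)),f(b,d)]),alpha=1.2));cv2.imwrite('pics/scene_fin.png',b)
E
```

```text
clock: 26.1
tool_pos: [597.9, -13.7, 121.1]
tcp_rot: [0.26, 0.966, 0.0, 0.0]
ft_force: [0.9, -0.4, -1.2]
width: 27.8
[ 0.42 -0.26 -1.07]
t 26.35 pos [597.9 -13.6 121. ] yawY 1.045 tilt [0. 0.] F [-0.3 -0.  -1.1] w 27.8 j [-0.02  0.47  0.15  1.25  0.    0.5 ]
```

View pics/fin.png

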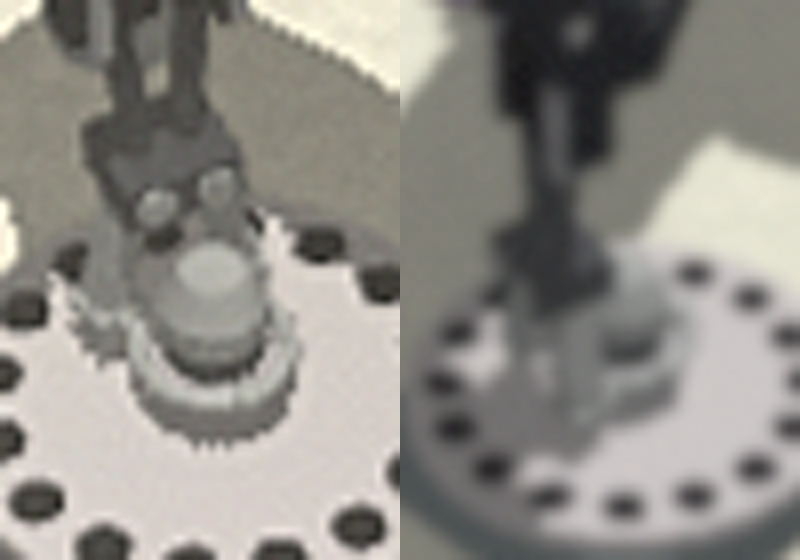

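View pics/w26c.png

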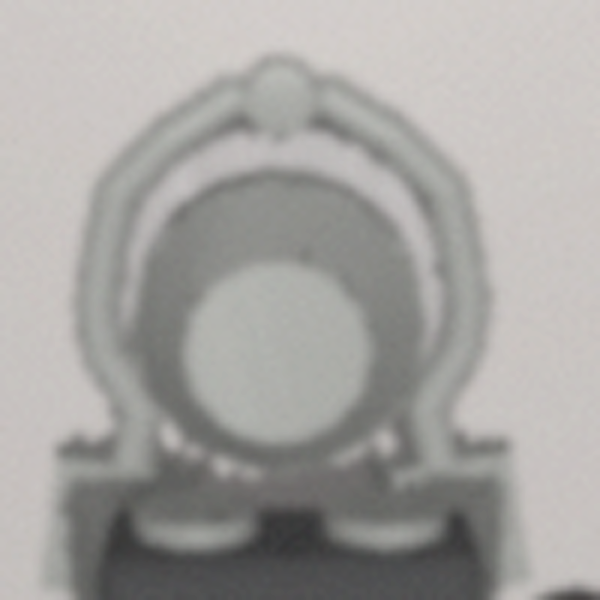

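View pics/scene_fin.png

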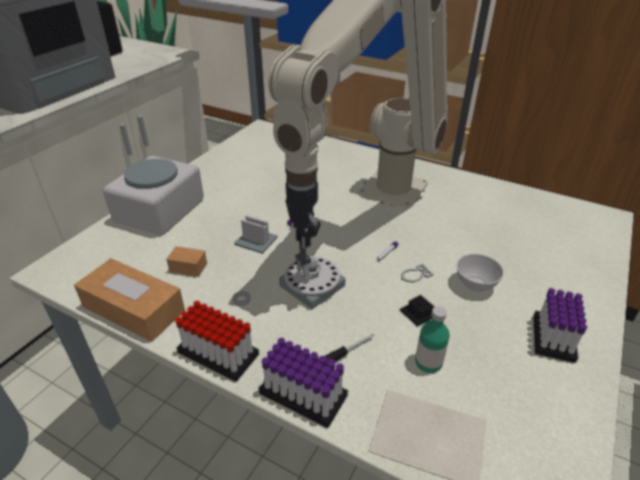

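The side view shows the clip level on the hub around the groove (side about 302,228). In the wrist view it is spread and concentric with the spindle (about 311,213). The bystanders have not moved, so I'm handing in.

```bash
python3 - <<'E'
from workcell import manip
print(manip.job_done()); print(manip.observe()['clock'])
E
```

```text
the job is handed in; nothing more can be done
None
the job is handed in; nothing more can be done
```

The clip is in the spindle groove, held spread by the pliers, and I handed the job in at about 26.4 s. No verdict is reported. I took the pliers from their stand, put both tips through the small clip's eyelets, squeezed to the stop, lifted the clip over the spindle top and lowered it onto the hub.

**Last checks**
- **Grip:** the finger opening is 27.8 mm, which is the pliers' stop, at 50 N. The ring measured about 34 mm inside against the 30 mm spindle.
- **Centring:** the clip's middle is within about 1 mm of the spindle axis in the wrist view.
- **Height and tilt:** the clip lies on the hub, about level. I estimate a tilt under 0.05 rad and its middle at about 66.5 mm. This comes from a coarse overlay on the side view before the last 0.5 mm of lowering; afterwards I only looked at the picture again.
- **Tips:** they are hidden in the images, so I worked out their depth from the pliers' geometry. I estimate about 8 mm below the eyelet centres, give or take 1.5 mm; the limit is 5 mm.
- **Bystanders:** all look unmoved in the scene view.

**What disagreed or went wrong**
- **Fingertips:** the real fingertips sit about 35–40 mm above the reported TCP. My first grasp closed above the grips, and I corrected it from the images.
- **Wrist camera:** its position is off by about 1.5 mm in the world frame. I aligned within its own picture instead.
- **Pliers:** they tilted slightly in the light grasp on the way to the holder, and I allowed for that.
- **Lowering the clip:** I first went about 2.5 mm too far and pressed the ears down, then raised it back.

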